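# Put the coffee things away under the risers that clear them

## Robot

A 6-joint arm with a two-finger parallel gripper is mounted at the origin on the work surface. World frame = base frame: x ahead of the robot, y to its left, z up, the work surface at z = 0. Lengths are in m, angles in degrees, forces in N, time in s.
With the tool pointing down it reaches from about 0.375 to 0.9 m from the base axis. Payload 3.1 kg.
Tool frame: the origin (TCP) lies midway between the tips of the shut fingers; the grasp point (between the pads) lies 19 mm behind it; z points along the fingers, y is the direction in which the jaws open and shut (so a half turn about z gives the same grasp; the last joint's range is limited). The gripper opens to 87 mm and grips with 3 to 60 N. Pads are 19 mm wide; open, the fingers measure 117 mm over their backs; the gripper's body (75 mm by 190 mm) begins 51 mm behind the grasp point.
Start: joints at [-83.509, 30.224, 82.088, -0, 67.689, -10.227], TCP at [0.18, -0.599, 0.223] pointing down, gripper open.
Joint ranges: [-176.69, 176.69], [-43.24, 126.21], [12.49, 139.97], [-82, 262], [0, 151.66], [-163.58, 163.58]. Speed limits (degrees/s): [159.86, 159.86, 180, 180, 180, 180].

## Interface

Orientations are given as a 3x3 rotation matrix whose columns are the frame's x, y, z axes.
In Python, from rig import bot gives the robot as it stands.
- The arm moves only by the tool carry_out, never from a script. Its arguments are lists of equal length, an entry for each row: "grip": the gripper's target within -1 to 1 (fully open at 1, half-way at 0, shut at -1); "slide": the shift along the tool's x, y, z in mm, a list of three; "twist": the turn, a rotation vector about the tool's x, y, z in rad, a list of three. In form: {"grip": [grip, ...], "slide": [[dx, dy, dz], ...], "twist": [[wx, wy, wz], ...]}. A call has 1 to 12 rows; each row shifts and turns the pose as measured when the row begins, along the tool's axes as they then stand; what a row does not reach is not made up. A row lasts 1/10 s, in which the tool goes at most 50 mm and 8.59 degrees, less where a joint would pass 70% of its speed; a pose out of reach is approached as far as the arm can. A call is refused whole if a number of a shift passes 50 or a number of a turn 0.15, either way. A call with a gripper value outside its range is refused whole. The fingers move at their own pace and stop on an object; the grip force is fixed at half the most. Time passes only in rows, so rows that do not move let the fingers close. It gives the time, the measured TCP pose, the force and the opening at its end, in the units of the state.
- bot.read_state(): the state, without advancing time (a new reading comes with each control period).
- bot.capture(name): name is "scene" or "top" or "wrist"; returns a dict with "color" (480x640x3 uint8, red, green, blue), "depth" (480x640 float32, m along the optical axis (not along the pixel's ray), 0 where there is no reading), "fx", "fy", "cx", "cy" (pixels), "position" and "rotation" of the camera in the world; the wrist camera has in their place "T_tool_cam" (4x4, takes a point from camera to tool coordinates, whose origin is the TCP and whose axes are the flange's). Camera axes: x right, y up, looking along -z (the intrinsics and any distortion apply to the point x, -y, -z); pixel columns grow to the right and rows downward; lengths in m; the calibration is good to about 2 mm. A picture is of the moment at which its call begins: read the wrist's pose just before it.
- bot.hand_in(): hands the job in, once; it reports no verdict.
The state is a dict: "time_s": time; "joint_positions": joint angles; "qvel": joint speeds; "tau": joint torques, N m; "position": TCP position; "tcp_rot": TCP orientation; "force": force on the tool from outside, world axes, zero at the start; "moment": the same for the moment, N m; "opening": opening from 0.0 (shut) to 1.0 (fully open).
Only numpy, scipy, OpenCV 4.12 (cv2) and the standard library are available. Lean on these libraries where they do the work, as an engineer would, in place of code of your own. Each camera call takes 0.05 s, during which the arm holds its last target.

## Task

Coffee is over, so clear the sill. Turn the warming plate's timer knob all the way back to its zero stop, and put the jug and the latched glass jar away upright on the stone, each completely under the lowest shelf riser that it fits under; set them down, do not drop them. Leave the stacked cups, the saucers and the brush where they are, and do not tip the jug or the jar over.

Things in the scene. Friction and masses are not known exactly. Their poses are not given: they have to be found in the camera images.
- riser_low_bay (a point): The low one of three wooden shelf risers, in a row in any order. Board 130 deep (x) x 152 wide (y) x 12 mm thick on dark rod legs along both sides, 140 mm apart inside; fixed, open front and back, no floor. 65 mm clear under the board; taken: saucers inside, cups on top. This point: on the stone, mid-way under the board; x from the front (robot side) to the back, y left, z up.
- riser_mid_bay (a point): The middle-height wooden shelf riser. Board 130 deep (x) x 152 wide (y) x 12 mm thick on dark rod legs along both sides, 140 mm apart inside; fixed, open front and back, no floor. 108 mm clear under the board; empty. This point: on the stone, mid-way under the board; x from the front (robot side) to the back, y left, z up.
- riser_tall_bay (a point): The tall wooden shelf riser. Board 130 deep (x) x 152 wide (y) x 12 mm thick on dark rod legs along both sides, 140 mm apart inside; fixed, open front and back, no floor. 158 mm clear under the board; empty. This point: on the stone, mid-way under the board; x from the front (robot side) to the back, y left, z up.
- jug_center (a point): The open copper-toned aluminium jug, 140 mm high, 88 mm across at the foot, 72 mm at the neck, 76 mm at the rim, about 0.3 kg; at first on the warming plate. This point: on its axis, half-way up (70 mm above its underside); z up, x away from the handle.
- jug_handle (a point): Middle of the upright bar of the jug's handle, 60 mm from the jug's axis towards its -x, 76 mm above its underside; axes as the jug's. The bar is 14 mm wide (jug's y), 10 mm thick, 88 mm long, 11 to 19 mm clear of the jug's side; the jug can be lifted by it. At first it points roughly towards the robot.
- jar_center (a point): The small latched glass jar, shut: 92 mm high, round body 66 mm across up to 66 mm high, lid 64 mm, about 0.35 kg; it stands on the stone near the robot, to the right. This point: on its axis, half-way up (46 mm above its underside); z up, x away from the wire latch, which sticks out 5 mm on the -x side, 37 to 88 mm up.
- warmer_plate (a point): The centre of the top of the warming plate: a flat grey appliance 220 mm long (x), 125 mm wide, fixed on the sill, with a dark round steel plate 108 mm across whose top is 35 mm above the stone. Its x points away from its timer knob, z up.
- timer_grip (a point): The black timer knob on the warming plate's deck, upright axis, 119 mm from the plate's centre towards the plate's -x: a bar grip 42 mm long (x), 14 mm wide (y), 32 mm high. This point: on its axis, 68 mm above the stone, 7 mm below the bar's top; turns with the knob. The white line on its -x half points at the long tick (plate's -x) at zero.
- timer (a joint): Timer knob angle in rad: 0 at the zero stop, growing as the knob is turned clockwise seen from above (up to 4.7); it starts between 0.5 and 1.3. Turn it anticlockwise to come back; friction about 0.03 N m, no spring, it stays where it is left.
- saucers: Two stacked white saucers, 120 mm across, 28 mm high, under the low riser; leave alone. Origin at the centre of the underside.
- cups: Two white cups stacked one in the other, 76 mm across, 94 mm high, on top of the low riser (whose top is 77 mm above the stone); leave alone. Origin at the centre of the underside.
- brush: A grey silicone brush, 147 mm long, 26 mm wide, 24 mm high, lying along its x on the stone at the right end of the row of risers; leave alone. Origin on the stone, 6 mm from the middle of its length.

How it is judged (in metres and radians):
At the end, for the whole second after the job is handed in: Timer knob within 0.1 rad of its zero stop. Jug under the tall riser, jar under the middle one, released, at rest, upright within 0.1 rad, foot on the stone within 6 mm; off the middle of the bay by at most 30 mm (jug) or 40 mm (jar) front to back and 40 mm sideways (value of joint timer below 0.1 rad and x of jug_center in the frame of riser_tall_bay between -0.03 and 0.03 m and y of jug_center in the frame of riser_tall_bay between -0.04 and 0.04 m and height (world z) of jug_center between 0.064 and 0.076 m and angle between each of jug_center, jar_center's own z axis and vertical below 0.1 rad and x of jar_center in the frame of riser_mid_bay between -0.04 and 0.04 m and y of jar_center in the frame of riser_mid_bay between -0.04 and 0.04 m and height (world z) of jar_center between 0.04 and 0.052 m and linear speed of each of jug, jar below 0.02 m/s and angular speed of each of jug, jar below 0.2 rad/s); the robot touches nothing.
It fails at once if the stacked cups, the saucers or the brush are shifted by more than 25 mm (distance of any of cups, saucers, brush from where it was at the start of the episode above 0.025 m).
It fails at once if the jug or the jar is tipped by more than 45 degrees (angle between any of jug_center, jar_center's own z axis and vertical above 0.785 rad).
It fails at once if the jug or the jar is dropped: it moves faster than 0.5 m/s with no finger touching it (a fall of over 12 mm) ((contact force between jug and the fingers below 0.05 N and linear speed of jug above 0.5 m/s) or (contact force between jar and the fingers below 0.05 N and linear speed of jar above 0.5 m/s)).
It also fails if it takes over 72 s, if anything falls off the work surface, if the arm or the gripper's body presses on something with over 40 N, if the wrist force passes 120 N, or if a joint passes its speed limit or range.

## Working session

There is one attempt and no reset: what is moved stays moved. The work goes in short steps, Python scripts to look and compute and a tool call to move; the robot and the scene stay as the last step left them, time stands still between calls to the robot, and variables do not carry over. Pictures are saved under pics/ and viewed, and the job is handed in when it is done.

Besides the shell and the picture viewer there is one more tool, called after ">>>" by a JSON object that holds its "api" and its "payload". carry_out: Moves the arm, as the interface text tells. Its arguments: {"type":"object","properties":{"grip":{"type":"array"},"slide":{"type":"array"},"twist":{"type":"array"}},"required":["grip","slide","twist"]}

```bash
ls; mkdir -p pics
python3 - <<'E'
from rig import bot
import cv2, numpy as np
s=bot.read_state()
for k,v in s.items(): print(k,np.round(v,3).tolist())
for n in ["scene","top"]:
    c=bot.capture(n)
    cv2.imwrite(f"pics/{n}0.png",c["color"][:,:,::-1])
    np.savez(f"{n}0.npz",**c)
    print(n,[ (k,np.round(c[k],4).tolist()) for k in c if k not in("color","depth")])
E
```

```text
pics
time_s 0.0
joint_positions [-83.51, 30.279, 82.155, -0.001, 67.688, -10.225]
qvel [-0.093, -0.037, -0.094, -0.032, -0.036, -0.063]
tau [0.0, -44.004, -17.659, 0.063, 0.058, -0.0]
position [0.18, -0.598, 0.222]
tcp_rot [[0.958, 0.288, -0.0], [0.288, -0.958, 0.002], [0.0, -0.002, -1.0]]
force [-0.205, -0.132, 0.096]
moment [-0.054, 0.006, -0.004]
opening 1.002
scene [('fx', 545.2818), ('fy', 545.2818), ('cx', 327.0192), ('cy', 241.8031), ('position', [1.2827, -0.2513, 0.8837]), ('rotation', [[0.2767, -0.684, 0.6749], [0.9608, 0.1838, -0.2076], [0.0179, 0.7059, 0.7081]])]
top [('fx', 436.0542), ('fy', 436.0542), ('cx', 312.9046), ('cy', 240.8618), ('position', [0.4401, -0.022, 0.9434]), ('rotation', [[0.0264, 0.9964, -0.0803], [-0.9996, 0.026, -0.0069], [-0.0048, 0.0805, 0.9967]])]
```

View pics/scene0.png

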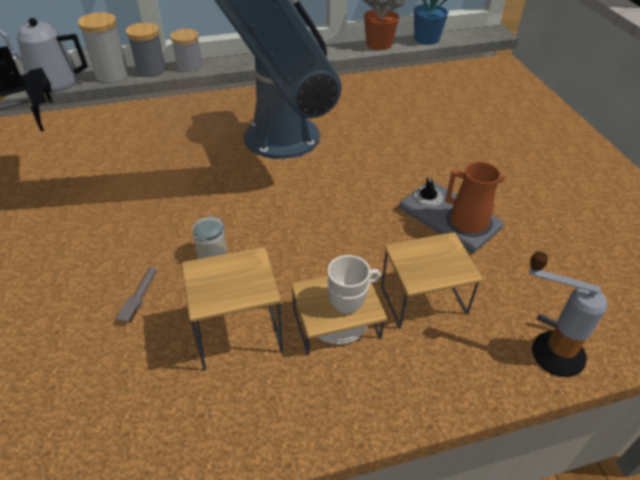

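View pics/top0.png

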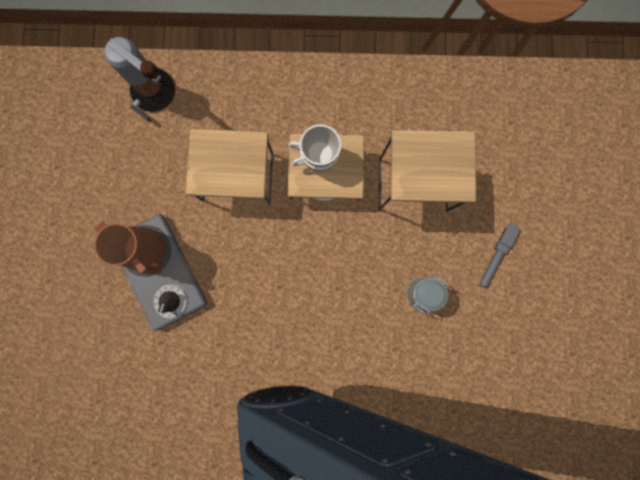

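The scene view shows the tall riser on the left (~230,285), the low one with cups in the middle (~340,300), and the mid riser (~433,262). It also shows the jug on the warmer (~475,200) and the jar (~210,235). In the top view, tall is at (433,165), low at (326,165), mid at (228,163), the jug rim at (117,245), the knob at (170,300) and the jar at (430,293).

```bash
cat > h.py <<'E'
import numpy as np, cv2
def load(n): return dict(np.load(n+".npz"))
def pts(c,R=None,p=None):
    R=c["rotation"] if R is None else R; p=c["position"] if p is None else p
    d=c["depth"]; v,u=np.mgrid[0:480,0:640]
    P=np.stack([(u-c["cx"])/c["fx"]*d,-(v-c["cy"])/c["fy"]*d,-d],-1)@R.T+p
    P[d==0]=np.nan
    return P
def ray(c,u,v,z,R=None,p=None):
    R=c["rotation"] if R is None else R; p=c["position"] if p is None else p
    d=R@np.array([(u-c["cx"])/c["fx"],-(v-c["cy"])/c["fy"],-1.]); return p+d*(z-p[2])/d[2]
def comps(m,mn=40):
    n,l,s,ce=cv2.connectedComponentsWithStats(m.astype(np.uint8)); return [(l==i,s[i],ce[i]) for i in range(1,n) if s[i,4]>=mn]
E
python3 - <<'E'
from h import *
for n in ["top0","scene0"]:
    c=load(n);P=pts(c);z=P[...,2]
    print(n,"stone z",np.nanmedian(z[abs(z)<.02]))
    hsv=cv2.cvtColor(c["color"],cv2.COLOR_RGB2HSV)
    for nm,lo,hi in [("tall",.16,.182),("mid",.112,.132),("low",.069,.085),("jugrim",.165,.185),("deck",.02,.05),("knob",.06,.085),("jar",.082,.1),("brush",.012,.03)]:
        m=(z>lo)&(z<hi)&(P[...,0]>.25)&(P[...,0]<1)&(abs(P[...,1])<.6)
        for mm,s,ce in comps(m,60):
            q=P[mm]; r=cv2.minAreaRect((q[:,:2]*1000).astype(np.float32))
            print(nm,s[4],"px",ce.round(),"z",np.median(q[:,2]).round(4),"mean",q.mean(0).round(3),"rect",np.round(r[0],1),np.round(r[1],1),round(r[2],1),"hsv",np.median(hsv[mm],0))
E
```

```text
top0 stone z 0.00020608706488112194
tall 214 px [126.  44.] z 0.1751 mean [0.856 0.336 0.173] rect [859.5 337.4] [48.4 19.5] 52.8 hsv [120.   10.  121.5]
tall 362 px [115.  58.] z 0.1747 mean [0.829 0.356 0.173] rect [829.9 359.7] [55.  25.6] 53.9 hsv [116.  10. 144.]
tall 432 px [318. 142.] z 0.1699 mean [ 0.683 -0.02   0.168] rect [677.7 -22.5] [75.6 77. ] 38.2 hsv [ 16.  24. 188.]
tall 5986 px [432. 166.] z 0.17 mean [ 0.644 -0.228  0.17 ] rect [ 645.8 -230.2] [131.3 153.7] 0.2 hsv [ 16. 107. 187.]
tall 579 px [112. 241.] z 0.1728 mean [0.492 0.341 0.171] rect [490.1 334.5] [76.5 76.7] 1.6 hsv [ 10. 133. 124.]
mid 112 px [133.  76.] z 0.1223 mean [0.82  0.344 0.122] rect [820.3 347.3] [ 9.6 42.2] 10.1 hsv [120.  11.  60.]
mid 5231 px [226. 163.] z 0.12 mean [0.652 0.154 0.12 ] rect [653.8 155.5] [153.2 130.6] 89.2 hsv [ 16. 107. 192.]
mid 657 px [319. 149.] z 0.1157 mean [ 0.685 -0.024  0.118] rect [684.3 -23.2] [49.7 57.2] 1.6 hsv [ 16.  24. 137.]
mid 190 px [144. 244.] z 0.1217 mean [0.493 0.303 0.122] rect [496.5 307.3] [69.9 23.6] 17.4 hsv [ 10. 133.  68.]
mid 119 px [112. 244
[... 7483 characters left out ...]
sh 623 px [427. 215.] z 0.0269 mean [0.438 0.251 0.025] rect [430.  266.9] [149.1  65.2] 30.8 hsv [113.  12.  64.]
brush 405 px [481. 237.] z 0.0259 mean [0.539 0.341 0.024] rect [526.  353.5] [ 62.7 125.9] 12.7 hsv [114.  12.  99.]
brush 571 px [135. 297.] z 0.0186 mean [ 0.509 -0.415  0.019] rect [ 495.5 -408.3] [ 27.9 148.7] 62.7 hsv [  8.  22. 110.]
brush 137 px [547. 320.] z 0.0229 mean [0.783 0.36  0.022] rect [781.6 360.6] [38.5 12.5] 51.2 hsv [14. 20. 58.]
brush 467 px [344. 335.] z 0.0231 mean [ 0.712 -0.037  0.022] rect [711.2 -34.9] [99.4 28.3] 89.8 hsv [ 17.  25. 114.]
brush 983 px [558. 356.] z 0.0214 mean [0.86  0.335 0.021] rect [851.8 344.1] [95.9 81. ] 31.0 hsv [60. 18. 25.]
```

Run:
```python
from h import *
c=load("top0");im=c["color"][:,:,::-1]
a=cv2.resize(im[265:325,390:470],None,fx=5,fy=5,interpolation=cv2.INTER_CUBIC)
b=cv2.resize(im[215:335,85:215],None,fx=3,fy=3,interpolation=cv2.INTER_CUBIC)[:300]
s=load("scene0");im=s["color"][:,:,::-1]
d=cv2.resize(im[205:265,170:250],None,fx=5,fy=5,interpolation=cv2.INTER_CUBIC)
e=cv2.resize(im[150:250,390:520],None,fx=3,fy=3,interpolation=cv2.INTER_CUBIC)
o=np.zeros((600,800,3),np.uint8);o[:300,:400]=a;o[:300,400:790]=b;o[300:,:400]=d;o[300:,400:790]=e
cv2.imwrite("pics/zoom0.png",o)
# handle from both views
for n,cx in [("top0",0),("scene0",0)]:
    c=load(n);P=pts(c);hsv=cv2.cvtColor(c["color"],cv2.COLOR_RGB2HSV)
    A=np.array([.4915,.335]);d=P[...,:2]-A;r=np.hypot(d[...,0],d[...,1])
    m=(r>.052)&(r<.075)&(P[...,2]>.07)&(P[...,2]<.165)&(hsv[...,1]>100)&(hsv[...,0]<16)
    q=P[m];print(n,m.sum(),np.median(q,0).round(4),np.degrees(np.median(np.arctan2(d[m][:,1],d[m][:,0]))),q[:,2].min(),q[:,2].max())
    A=np.array([.411,-.249]);d=P[...,:2]-A;r=np.hypot(d[...,0],d[...,1])
    for lo,hi in [(.034,.045)]:
        m=(r>lo)&(r<hi)&(P[...,2]>.03)&(P[...,2]<.1)
        print("latch?",np.histogram(np.degrees(np.arctan2(d[m][:,1],d[m][:,0])),bins=18,range=(-180,180))[0])
    m=(r<.05)&(P[...,2]>.08); (x,y),rr=cv2.minEnclosingCircle((P[m][:,:2]*1000).astype(np.float32)); print(x,y,rr)
```

```text
top0 194 [0.4466 0.2897 0.1382] -134.5443395633857 0.07373054040407523 0.1585910644787778
latch? [ 0  0  0  0  0  0 11  7  9  0  0  0  0  0  3 23 17 17]
411.3134460449219 -248.6460418701172 39.63782501220703
scene0 176 [0.4513 0.2905 0.12  ] -131.726264002279 0.07000021734720252 0.15730791413625123
latch? [ 0  0  0  0  0  0  9 16 30 24 15  7  1  0  9  7  0  2]
411.795654296875 -248.19442749023438 41.77280807495117
```

View pics/zoom0.png

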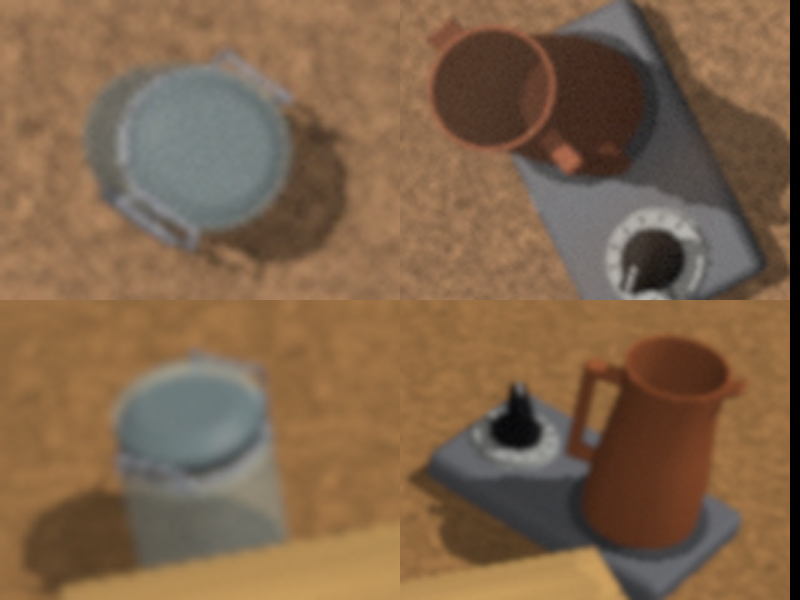

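The top zoom shows the jar's latch and hinge on the 146°/-34° axis, the jug handle at about -133° from its axis, and the knob's white line pointing down-left (0.75 rad from zero). I'll move the jar first, with the jaws along 56°/-124°. I'm writing a planner that turns a world target into tool-frame rows.

```bash
cat >> h.py <<'E'
from scipy.spatial.transform import Rotation as Ro
def Rt(yaw_y,tilt=0,roll=0):
    """tool y axis at world azimuth yaw_y deg, z down; tilt: deg about tool y (fingers toward tool +x)"""
    a=np.radians(yaw_y);y=np.array([np.cos(a),np.sin(a),0]);z=np.array([0,0,-1.]);x=np.cross(y,z)
    return np.stack([x,y,z],1)@Ro.from_euler('y',tilt,degrees=True).as_matrix()
def plan(s,pos,R,n,show=True):
    p=np.array(s["position"]);R0=np.array(s["tcp_rot"]);rv=Ro.from_matrix(R0.T@R).as_rotvec()
    S=[];T=[];cp=p.copy();C=R0
    for i in range(n):
        d=C.T@((np.array(pos)-cp)/(n-i)); d=np.round(d*1000).astype(int); w=np.round(Ro.from_matrix(C.T@R).as_rotvec()/(n-i),3)
        S.append(d.tolist());T.append(w.tolist()); cp=cp+C@(d/1000); C=C@Ro.from_rotvec(w).as_matrix()
    print("slide",S);print("twist",T)
def st(s=None):
    from rig import bot
    s=s or bot.read_state()
    print("t",round(s["time_s"],2),"p",np.round(s["position"],4).tolist(),"y az",round(float(np.degrees(np.arctan2(s["tcp_rot"][1][1],s["tcp_rot"][0][1]))),1),"z",np.round(np.array(s["tcp_rot"])[:,2],3).tolist(),"q",np.round(s["joint_positions"],1).tolist(),"F",np.round(s["force"],1).tolist(),"op",round(float(s["opening"]),3))
    open("log.txt","a").write(repr({k:np.array(v).tolist() for k,v in s.items()})+"\n")
    return s
E
python3 - <<'E'
from h import *
s=st(); plan(s,[.4115,-.2485,.17],Rt(-124),12)
E
```

```text
t 0.1 p [0.1797, -0.5979, 0.2217] y az -73.3 z [-0.0, 0.002, -1.0] q [-83.5, 30.3, 82.1, -0.0, 67.7, -10.2] F [-0.2, -0.1, -1.1] op 1.0
slide [[27, -22, 4], [25, -24, 4], [23, -26, 4], [21, -28, 4], [19, -29, 5], [17, -31, 4], [15, -32, 5], [12, -33, 4], [10, -33, 5], [8, -34, 4], [5, -35, 5], [2, -35, 4]]
twist [[-0.0, 0.0, 0.074], [-0.0, 0.0, 0.074], [-0.0, 0.0, 0.074], [-0.0, 0.0, 0.074], [-0.0, 0.0, 0.074], [-0.0, 0.0, 0.074], [-0.0, 0.0, 0.074], [-0.0, 0.0, 0.073], [-0.0, 0.0, 0.074], [-0.001, 0.0, 0.073], [-0.0, 0.001, 0.074], [-0.001, 0.0, 0.073]]
```

>>> {"api": "carry_out", "payload": {"grip": [1,1,1,1,1,1,1,1,1,1,1,1], "slide": [[27,-22,4],[25,-24,4],[23,-26,4],[21,-28,4],[19,-29,5],[17,-31,4],[15,-32,5],[12,-33,4],[10,-33,5],[8,-34,4],[5,-35,5],[2,-35,4]], "twist": [[0,0,0.074],[0,0,0.074],[0,0,0.074],[0,0,0.074],[0,0,0.074],[0,0,0.074],[0,0,0.074],[0,0,0.074],[0,0,0.074],[0,0,0.074],[0,0,0.074],[0,0,0.074]]}}

```text
time_s: 1.3
position: [0.4224, -0.2432, 0.1642]
tcp_rot: [[0.8, -0.6, -0.003], [-0.6, -0.8, 0.004], [-0.005, -0.001, -1.0]]
force: [0.7, 0.2, 0.0]
opening: 0.996
```

Run:
```python
from h import *
s=st(); plan(s,[.4115,-.2485,.15],Rt(-124),8)
```

```text
t 1.3 p [0.4224, -0.2432, 0.1642] y az -126.9 z [-0.003, 0.004, -1.0] q [-43.1, 24.9, 104.8, 0.1, 50.6, 83.7] F [0.7, 0.2, 0.0] op 0.996
slide [[-1, 1, 2], [-1, 1, 2], [-1, 1, 2], [-1, 2, 2], [0, 1, 2], [-1, 2, 1], [0, 1, 2], [-1, 2, 1]]
twist [[-0.0, 0.001, -0.006], [-0.0, 0.001, -0.006], [-0.0, 0.0, -0.006], [-0.0, 0.001, -0.006], [-0.0, 0.0, -0.007], [-0.0, 0.001, -0.006], [-0.001, 0.0, -0.007], [-0.0, 0.001, -0.006]]
```

>>> {"api": "carry_out", "payload": {"grip": [1,1,1,1,1,1,1,1], "slide": [[-3,5,5],[-2,5,5],[-1,1,20],[0,0,25],[0,0,25],[0,0,25],[0,0,15],[0,0,10]], "twist": [[0,0,-0.025],[0,0,-0.02],[0,0,0],[0,0,0],[0,0,0],[0,0,0],[0,0,0],[0,0,0]]}}

```text
time_s: 2.1
position: [0.4108, -0.2476, 0.0295]
tcp_rot: [[0.835, -0.55, -0.002], [-0.55, -0.835, 0.002], [-0.002, -0.0, -1.0]]
force: [-0.3, -1.1, 0.6]
opening: 0.998
```

Run:
```python
from h import *
s=st(); plan(s,[.4115,-.2485,.032],Rt(-124),1)
```

```text
t 2.1 p [0.4108, -0.2476, 0.0295] y az -123.3 z [-0.002, 0.002, -1.0] q [-44.5, 39.0, 111.0, -0.0, 30.2, 78.9] F [-0.3, -1.1, 0.6] op 0.998
slide [[1, 0, -3]]
twist [[-0.0, 0.002, 0.012]]
```

>>> {"api": "carry_out", "payload": {"grip": [-1,-1,-1,-1,-1,-1,-1,-1,-1,-1], "slide": [[0,0,-2],[0,0,0],[0,0,0],[0,0,0],[0,0,0],[0,0,0],[0,0,0],[0,0,0],[0,0,-5],[0,0,-10]], "twist": [[0,0,0],[0,0,0],[0,0,0],[0,0,0],[0,0,0],[0,0,0],[0,0,0],[0,0,0],[0,0,0],[0,0,0]]}}

```text
time_s: 3.1
position: [0.4098, -0.2481, 0.0474]
tcp_rot: [[0.836, -0.549, -0.003], [-0.549, -0.836, 0.003], [-0.004, -0.0, -1.0]]
force: [0.4, 0.1, -1.8]
opening: 0.757
```

Run:
```python
from h import *
s=st(); plan(s,[.54,.155,.145],Rt(-90),12)
```

```text
t 3.1 p [0.4098, -0.2481, 0.0474] y az -123.3 z [-0.003, 0.003, -1.0] q [-44.6, 36.9, 110.6, -0.0, 32.8, 78.8] F [0.4, 0.1, -1.8] op 0.757
slide [[-9, -34, -8], [-8, -34, -8], [-6, -35, -8], [-4, -35, -8], [-3, -35, -8], [-1, -35, -8], [1, -35, -8], [2, -35, -8], [4, -35, -8], [6, -35, -8], [8, -35, -9], [9, -35, -8]]
twist [[-0.0, 0.0, -0.048], [-0.0, 0.0, -0.048], [-0.0, 0.0, -0.049], [-0.0, 0.0, -0.048], [-0.0, 0.0, -0.049], [-0.0, 0.001, -0.048], [-0.0, 0.0, -0.049], [-0.0, 0.001, -0.048], [-0.001, 0.0, -0.049], [-0.0, 0.001, -0.048], [-0.001, 0.0, -0.049], [-0.0, 0.001, -0.048]]
```

>>> {"api": "carry_out", "payload": {"grip": [-1,-1,-1,-1,-1,-1,-1,-1,-1,-1,-1,-1], "slide": [[-5,-18,-12],[-8,-34,-12],[-6,-35,-8],[-4,-35,-8],[-3,-35,-8],[-1,-35,-8],[1,-35,-8],[2,-35,-8],[4,-35,-8],[6,-35,-8],[8,-35,-5],[7,-25,-3]], "twist": [[0,0,-0.048],[0,0,-0.048],[0,0,-0.049],[0,0,-0.048],[0,0,-0.049],[0,0,-0.048],[0,0,-0.049],[0,0,-0.048],[0,0,-0.049],[0,0,-0.048],[0,0,-0.049],[0,0,-0.048]]}}

```text
time_s: 4.3
position: [0.534, 0.1405, 0.1573]
tcp_rot: [[1.0, 0.016, 0.008], [0.016, -1.0, -0.003], [0.008, 0.003, -1.0]]
force: [-0.0, 0.5, -2.6]
opening: 0.756
```

Run:
```python
from h import *
s=st(); plan(s,[.545,.155,.09],Rt(-90),3)
```

```text
t 4.3 p [0.534, 0.1405, 0.1573] y az -89.1 z [0.008, -0.003, -1.0] q [3.3, 29.5, 96.6, -0.2, 53.4, 92.5] F [-0.0, 0.5, -2.6] op 0.756
slide [[4, -5, 22], [3, -5, 23], [4, -5, 22]]
twist [[0.001, -0.003, 0.005], [0.001, -0.003, 0.005], [0.001, -0.002, 0.006]]
```

>>> {"api": "carry_out", "payload": {"grip": [-1,-1,-1,-1,-1,-1,-1,-1], "slide": [[3,-6,20],[2,-6,25],[1,-3,25],[0,0,20],[0,0,15],[0,0,9],[0,0,4],[0,0,2]], "twist": [[0,-0.004,0.01],[0,-0.004,0.005],[0,0,0],[0,0,0],[0,0,0],[0,0,0],[0,0,0],[0,0,0]]}}

```text
time_s: 5.1
position: [0.5434, 0.1623, 0.0411]
tcp_rot: [[1.0, 0.01, 0.011], [0.01, -1.0, -0.001], [0.011, 0.001, -1.0]]
force: [0.4, -0.2, -2.2]
opening: 0.749
```

Run:
```python
from h import *
s=st(); plan(s,[.54,.155,.0315],Rt(-90),1)
```

```text
t 5.1 p [0.5434, 0.1623, 0.0411] y az -89.4 z [0.011, -0.001, -1.0] q [5.4, 40.9, 98.6, -0.2, 39.9, 95.0] F [0.4, -0.2, -2.2] op 0.749
slide [[-4, 7, 10]]
twist [[0.001, -0.011, 0.01]]
```

>>> {"api": "carry_out", "payload": {"grip": [-1,-1,-1,-1,-1], "slide": [[-2,3,3],[-1,3,2],[0,1,2],[0,0,1],[0,0,1]], "twist": [[0,-0.005,0.005],[0,-0.005,0],[0,0,0],[0,0,0],[0,0,0]]}}

```text
time_s: 5.6
position: [0.5421, 0.1543, 0.0339]
tcp_rot: [[1.0, 0.003, 0.005], [0.003, -1.0, -0.001], [0.005, 0.001, -1.0]]
force: [-0.4, 0.1, -3.1]
opening: 0.75
```

Run:
```python
from h import *
s=st()
```

```text
t 5.6 p [0.5421, 0.1543, 0.0339] y az -89.8 z [0.005, -0.001, -1.0] q [4.6, 41.6, 98.9, -0.1, 39.2, 94.5] F [-0.4, 0.1, -3.1] op 0.75
```

Touch down, then open.

>>> {"api": "carry_out", "payload": {"grip": [-1,-1,-1,-1], "slide": [[0,0,1],[0,0,1],[0,0,1],[0,0,0]], "twist": [[0,0,0],[0,0,0],[0,0,0],[0,0,0]]}}

```text
time_s: 6.0
position: [0.5427, 0.1543, 0.0315]
tcp_rot: [[1.0, 0.004, 0.006], [0.004, -1.0, -0.001], [0.006, 0.001, -1.0]]
force: [-0.1, 0.5, -1.6]
opening: 0.747
```

Run:
```python
from h import *
s=st()
```

```text
t 6.0 p [0.5427, 0.1543, 0.0315] y az -89.8 z [0.006, -0.001, -1.0] q [4.6, 41.8, 99.0, -0.1, 38.9, 94.5] F [-0.1, 0.5, -1.6] op 0.747
```

>>> {"api": "carry_out", "payload": {"grip": [1,1,1,1,1,1,1,1,1,1], "slide": [[0,0,0],[0,0,0],[0,0,0],[0,0,0],[0,0,-10],[0,0,-25],[0,0,-30],[0,0,-25],[-20,0,-10],[-35,0,-5]], "twist": [[0,0,0],[0,0,0],[0,0,0],[0,0,0],[0,0,0],[0,0,0],[0,0,0],[0,0,0],[0,0,0],[0,0,0]]}}

```text
time_s: 7.0
position: [0.4929, 0.1543, 0.1434]
tcp_rot: [[1.0, 0.002, 0.018], [0.002, -1.0, 0.0], [0.018, -0.0, -1.0]]
force: [0.3, 0.2, 0.5]
opening: 0.998
```

Run:
```python
from h import *
from rig import bot
s=st(); plan(s,[.44,.155,.10],Rt(-90,35),6)
c=bot.capture("top"); cv2.imwrite("pics/top1.png",c["color"][:,:,::-1]); np.savez("top1.npz",**c)
P=pts(c); d=np.hypot(P[...,0]-.5427,P[...,1]-.1543); m=(d<.06)&(P[...,2]>.08)&(P[...,2]<.1);print(m.sum(),cv2.minEnclosingCircle((P[m][:,:2]*1000).astype(np.float32)),cv2.minAreaRect((P[m][:,:2]*1000).astype(np.float32)))
```

```text
t 7.0 p [0.4929, 0.1543, 0.1434] y az -89.9 z [0.018, 0.0, -1.0] q [5.0, 28.3, 102.8, -0.1, 47.9, 94.9] F [0.3, 0.2, 0.5] op 0.998
slide [[-9, 0, 7], [-10, 0, 6], [-10, 0, 5], [-11, 0, 4], [-11, 0, 3], [-11, -1, 3]]
twist [[-0.0, 0.099, 0.0], [-0.0, 0.099, 0.0], [-0.0, 0.099, 0.001], [-0.0, 0.099, 0.0], [-0.001, 0.098, 0.001], [-0.0, 0.099, 0.0]]
469 ((544.7493286132812, 153.79669189453125), 39.10902786254883) ((546.0452880859375, 147.4465789794922), (76.45630645751953, 48.15259552001953), 11.53475570678711)
```

View pics/top1.png

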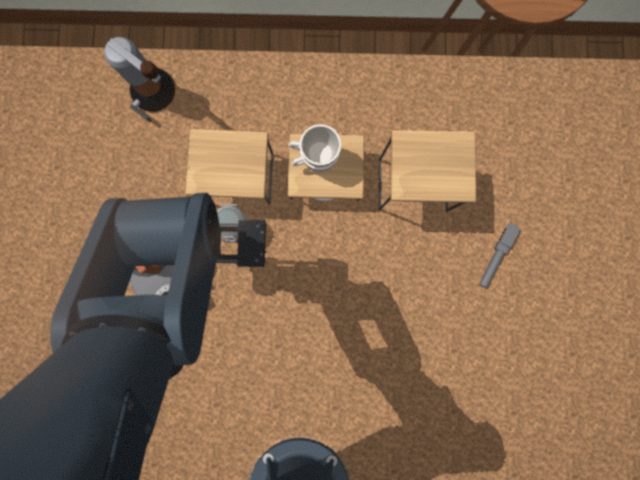

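Jar stands at (0.544, 0.154) in front of the mid riser (px 230,222). The arm passes over the jug side, so before I tilt I'll check the wrist height by fitting the kinematics from the logged states.

Run:
```python
from h import *
from scipy.optimize import least_squares
L=[eval(l) for l in open("log.txt")]
q=np.radians([l["joint_positions"] for l in L]);p=np.array([l["position"] for l in L])
r=np.hypot(p[:,0],p[:,1])
print("lat",[round(float(a),4) for a in r*np.sin(np.arctan2(p[:,1],p[:,0])-q[:,0])])
rr=r*np.cos(np.arctan2(p[:,1],p[:,0])-q[:,0])
def f(x):
    d1,a1,a2,a3,d4,d6=x; A=q[:,1];B=A+q[:,2];C=B+q[:,4]
    R=a1+a2*np.sin(A)+a3*np.cos(B)+d4*np.sin(B)+d6*np.sin(C)
    Z=d1+a2*np.cos(A)-a3*np.sin(B)+d4*np.cos(B)+d6*np.cos(C)
    return np.r_[R-rr,Z-p[:,2],(x-np.array([.35,0.05,.4,0,.4,.3]))*1e-4]
o=least_squares(f,[.35,.05,.4,0,.4,.3]);print(o.x.round(4),np.abs(o.fun[:-6]).max())
```

```text
lat [0.111, 0.1112, 0.1109, 0.1109, 0.11, 0.1103, 0.1106, 0.1106, 0.1106]
[ 0.2742 -0.      0.588   0.1141  0.3917  0.3055] 1.2901011290367137e-06
```

```bash
cat >> h.py <<'E'
KX=[.2742,0,.588,.1141,.3917,.3055]
def ik(pos,R,d6=.3055):
    """approx: q1..q3 and forearm/tool angle (q5 magnitude)"""
    d1=d6-.0313; _,_,a2,a3,d4,_=KX
    w=np.array(pos)-R[:,2]*d6; r=np.hypot(w[0],w[1]); q1=np.arctan2(w[1],w[0])-np.arcsin(.1107/r); rr=np.sqrt(r*r-.1107**2); z=w[2]-d1
    D=np.hypot(rr,z); f=np.hypot(a3,d4); g=np.arctan2(a3,d4)
    c=(D*D-a2*a2-f*f)/(2*a2*f)
    if abs(c)>1: return None
    k=np.arccos(c)  # angle between a2 dir and eff forearm
    A=np.arctan2(rr,z)-np.arctan2(f*np.sin(k),a2+f*np.cos(k)); B=A+k+g-0
    # forearm dir: d4 at angle B, a3 at B-90?? handled: a3*cos(B)=a3*sin(B+90)
    B=A+k-g
    fd=np.array([np.cos(q1)*np.sin(B),np.sin(q1)*np.sin(B),np.cos(B)])
    return np.degrees([q1,A,B-A,np.arccos(fd@R[:,2])]).round(1),w.round(3)
E
python3 - <<'E'
from h import *
print(ik([.4929,.1543,.1434],Rt(-90)))
for x in(.44,.5,.6):
  for t in (0,20,30,40,60,75,90): print(x,t,ik([x,.155,.03],Rt(-90,t)))
print("knobish");print(ik([.42,.25,.15],Rt(-90,30)))
E
```

```text
(array([  5. ,  28.6, 102. ,  49.4]), array([0.493, 0.154, 0.449]))
0.44 0 (array([  5.7,  38.5, 112.9,  28.5]), array([0.44 , 0.155, 0.336]))
0.44 20 (array([  7.4,  40.1, 127.3,   7.7]), array([0.336, 0.155, 0.317]))
0.44 30 (array([  8.5,  45.4, 134.2,  29.7]), array([0.287, 0.155, 0.295]))
0.44 40 (array([  9.9,  55.1, 140.6,  55.5]), array([0.244, 0.155, 0.264]))
0.44 60 (array([ 13.2,  84.1, 147.8, 110.8]), array([0.175, 0.155, 0.183]))
0.44 75 (array([ 15.5,  98.5, 144.2, 135.2]), array([0.145, 0.155, 0.109]))
0.44 90 (array([ 16.4, 104.5, 135.5, 146.2]), array([0.134, 0.155, 0.03 ]))
0.5 0 (array([  5. ,  40.4, 104.7,  34.9]), array([0.5  , 0.155, 0.336]))
0.5 20 (array([  6.3,  40.1, 119.3,   2.3]), array([0.396, 0.155, 0.317]))
0.5 30 (array([  7.1,  43.5, 126. ,  19.7]), array([0.347, 0.155, 0.295]))
0.5 40 (array([  8.1,  50.1, 132. ,  42.2]), array([0.304, 0.155, 0.264]))
0.5 60 (array([ 10.2,  71.5, 139.3,  90.3]), array([0.235, 0.155, 0.183]))
0.5 75 (array([ 11.6,  86.5, 137.7, 118.4]), array([0.205, 0.155, 0.109]))
0.5 90 (array([ 12.1,  95.6, 130.9, 135.1]), array([0.194, 0.155, 0.03 ]))
0.6 0 (array([ 4.2, 44.6, 90.3, 45.1]), array([0.6  , 0.155, 0.336]))
0.6 20 (array([  5.1,  42.3, 105.6,  12.3]), array([0.496, 0.155, 0.317]))
0.6 30 (array([  5.6,  43.7, 112.5,   6.7]), array([0.447, 0.155, 0.295]))
0.6 40 (array([  6.2,  47.5, 118.4,  26. ]), array([0.404, 0.155, 0.264]))
0.6 60 (array([  7.4,  61.3, 126. ,  67.3]), array([0.335, 0.155, 0.183]))
0.6 75 (array([  8.1,  73.8, 126.2,  94.8]), array([0.305, 0.155, 0.109]))
0.6 90 (array([  8.3,  84.1, 121.3, 115.1]), array([0.294, 0.155, 0.03 ]))
knobish
(array([ 25.5,  24.6, 124.4,  12.9]), array([0.267, 0.25 , 0.415]))
```

The tool-down branch runs into a wrist singularity near 20° of forward tilt. So I'll raise the hand and swing the wrist around the forearm axis (q4 0→180), which gives a near-horizontal tool for pushing the jar and taking the jug handle.

>>> {"api": "carry_out", "payload": {"grip": [1,0,-0.2,-0.2,-0.2], "slide": [[-10,0,-25],[-15,0,-35],[-15,0,-35],[-15,0,-25],[0,0,0]], "twist": [[0,0,0],[0,0,0],[0,0,0],[0,0,0],[0,0,0]]}}

```text
time_s: 7.55
position: [0.4219, 0.1543, 0.2694]
tcp_rot: [[1.0, 0.005, 0.004], [0.005, -1.0, -0.001], [0.004, 0.001, -1.0]]
force: [0.1, 0.0, -0.3]
opening: 0.721
```

```bash
cat >> h.py <<'E'
def swing(s,phi,n,d6=.3055,show=None):
    """rotate tool by phi deg about forearm axis with wrist fixed: rows"""
    q=np.radians(s["joint_positions"]);B=q[1]+q[2]
    f=np.array([np.cos(q[0])*np.sin(B),np.sin(q[0])*np.sin(B),np.cos(B)])
    R=np.array(s["tcp_rot"]);p=np.array(s["position"]);w=p-R[:,2]*d6
    S=[];T=[]
    for i in range(n):
        dR=Ro.from_rotvec(f*np.radians(phi)/n).as_matrix()
        p2=w+dR@(p-w);d=np.round(R.T@(p2-p)*1000).astype(int);t=np.round(R.T@f*np.radians(phi)/n,3)
        S.append(d.tolist());T.append(t.tolist());p=p+R@(d/1000);R=R@Ro.from_rotvec(t).as_matrix()
    print("f",f.round(3),"w",w.round(3),"end p",p.round(3),"z",R[:,2].round(3),"y",R[:,1].round(3));print(S);print(T)
E
python3 - <<'E'
from h import *
s=st(); swing(s,8,1); swing(s,-8,1); swing(s,-180,24);swing(s,180,24)
E
```

```text
t 7.55 p [0.4219, 0.1543, 0.2694] y az -89.7 z [0.004, -0.001, -1.0] q [5.8, 12.8, 102.8, -0.1, 64.1, 95.6] F [0.1, 0.0, -0.3] op 0.721
f [ 0.897  0.091 -0.433] w [0.421 0.154 0.575] end p [0.419 0.192 0.271] z [-0.005  0.124 -0.992] y [-0.057 -0.991 -0.124]
[[-3, -38, -2]]
[[0.125, -0.012, 0.061]]
f [ 0.897  0.091 -0.433] w [0.421 0.154 0.575] end p [0.427 0.116 0.271] z [ 0.02  -0.125 -0.992] y [ 0.064 -0.99   0.126]
[[5, 38, -2]]
[[-0.125, 0.012, -0.061]]
f [ 0.897  0.091 -0.433] w [0.421 0.154 0.575] end p [0.662 0.183 0.756] z [0.78  0.071 0.622] y [-0.153  0.985  0.079]
[[5, 36, -2], [5, 36, -2], [5, 36, -2], [5, 36, -2], [5, 36, -2], [5, 36, -2], [5, 36, -2], [5, 36, -3], [5, 36, -3], [5, 36, -3], [5, 36, -3], [5, 35, -3], [5, 35, -3], [5, 35, -3], [5, 35, -3], [5, 35, -3], [5, 35, -3], [5, 35, -3], [5, 35, -3], [5, 35, -3], [5, 35, -3], [5, 35, -3], [5, 35, -3], [5, 35, -3]]
[[-0.117, 0.011, -0.057], [-0.117, 0.011, -0.057], [-0.117, 0.011, -0.057], [-0.117, 0.011, -0.057], [-0.117, 0.011, -0.057], [-0.117, 0.011, -0.057], [-0.117, 0.011, -0.057], [-0.117, 0.011, -0.057], [-0
[... 754 characters left out ...]
2], [-2, -36, -2], [-2, -36, -2], [-2, -36, -2], [-2, -36, -2], [-2, -36, -2], [-2, -36, -2], [-2, -36, -2], [-2, -36, -2]]
[[0.117, -0.011, 0.057], [0.117, -0.011, 0.057], [0.117, -0.011, 0.057], [0.117, -0.011, 0.057], [0.117, -0.011, 0.057], [0.117, -0.011, 0.057], [0.117, -0.011, 0.057], [0.117, -0.011, 0.057], [0.117, -0.011, 0.057], [0.117, -0.011, 0.058], [0.117, -0.011, 0.058], [0.117, -0.011, 0.058], [0.117, -0.011, 0.058], [0.117, -0.011, 0.058], [0.117, -0.011, 0.058], [0.117, -0.011, 0.058], [0.117, -0.011, 0.058], [0.117, -0.011, 0.058], [0.117, -0.011, 0.058], [0.117, -0.011, 0.058], [0.117, -0.011, 0.058], [0.117, -0.011, 0.058], [0.117, -0.011, 0.058], [0.117, -0.011, 0.058]]
```

>>> {"api": "carry_out", "payload": {"grip": [-0.2,-0.2,-0.2,-0.2,-0.2,-0.2], "slide": [[-2,-36,-2],[-2,-36,-2],[-2,-36,-2],[-2,-36,-2],[-2,-36,-2],[-2,-36,-2]], "twist": [[0.117,-0.011,0.057],[0.117,-0.011,0.057],[0.117,-0.011,0.057],[0.117,-0.011,0.057],[0.117,-0.011,0.057],[0.117,-0.011,0.057]]}}

```text
time_s: 8.15
position: [0.4407, 0.357, 0.3443]
tcp_rot: [[0.94, -0.337, 0.06], [-0.291, -0.693, 0.66], [-0.181, -0.638, -0.749]]
force: [-0.7, -0.1, -0.1]
opening: 0.401
```

Run:
```python
from h import *
s=st(); swing(s,45,6)
```

```text
t 8.15 p [0.4407, 0.357, 0.3443] y az -116.0 z [0.06, 0.66, -0.749] q [5.9, 13.1, 102.8, 46.5, 63.7, 95.6] F [-0.7, -0.1, -0.1] op 0.401
f [ 0.895  0.093 -0.437] w [0.422 0.155 0.573] end p [0.521 0.441 0.521] z [ 0.316  0.933 -0.172] y [-0.516  0.017 -0.856]
[[-2, -36, -2], [-2, -36, -2], [-2, -36, -2], [-2, -36, -2], [-2, -36, -2], [-2, -36, -2]]
[[0.117, -0.011, 0.058], [0.117, -0.011, 0.058], [0.117, -0.011, 0.058], [0.117, -0.011, 0.058], [0.117, -0.011, 0.058], [0.117, -0.011, 0.058]]
```

```bash
cat >> h.py <<'E'
def rz(a): return Ro.from_euler('z',a).as_matrix()
def ry(a): return Ro.from_euler('y',a).as_matrix()
D6=.3055
def fk(qd):
    q=np.radians(qd); d1,a1,a2,a3,d4,d6=KX; B=q[1]+q[2]
    R=rz(q[0])@ry(B)@rz(q[3])@ry(q[4])@rz(q[5]+np.pi/2)
    w=rz(q[0])@np.array([a2*np.sin(q[1])+a3*np.cos(B)+d4*np.sin(B),.1107,d1+a2*np.cos(q[1])-a3*np.sin(B)+d4*np.cos(B)])
    return w+R[:,2]*d6,R
LIM=np.array([[-176.69,176.69],[-43.24,126.21],[12.49,139.97],[-82,262],[0,151.66],[-163.58,163.58]])
def ikf(pos,R,q0):
    from itertools import product
    a,_=ik(pos,R); q123=np.radians(np.array(ik2(pos,R)))
    M=(rz(q123[0])@ry(q123[1]+q123[2])).T@R@rz(-np.pi/2)
    q5=np.arccos(np.clip(M[2,2],-1,1)); q4=np.arctan2(M[1,2],M[0,2]); q6=np.arctan2(M[2,1],-M[2,0])
    best=None
    for k,l in product((-1,0,1),(-1,0,1)):
        q=np.degrees([*q123,q4+2*np.pi*k,q5,q6+2*np.pi*l])
        if np.all(q>=LIM[:,0])and np.all(q<=LIM[:,1]):
            c=np.abs(q-q0).sum()
            if best is None or c<best[0]: best=(c,q)
    return best[1] if best else (print("LIMITS",np.degrees([*q123,q4,q5,q6]).round(1)))
def ik2(pos,R):
    d1,_,a2,a3,d4,d6=KX; w=np.array(pos)-R[:,2]*d6; r=np.hypot(w[0],w[1]); q1=np.arctan2(w[1],w[0])-np.arcsin(.1107/r); rr=np.sqrt(r*r-.1107**2); z=w[2]-d1
    D=np.hypot(rr,z); f=np.hypot(a3,d4); g=np.arctan2(a3,d4); k=np.arccos((D*D-a2*a2-f*f)/(2*a2*f))
    A=np.arctan2(rr,z)-np.arctan2(f*np.sin(k),a2+f*np.cos(k)); return np.degrees([q1,A,k-g])
def jplan(s,pos,R,n=None):
    q0=np.array(s["joint_positions"]);qt=ikf(pos,R,q0)
    if qt is None: return
    for n in ([n] if n else range(1,60)):
        Q=[q0+(qt-q0)*i/n for i in range(n+1)];F=[fk(q) for q in Q]
        S=[];T=[];zs=[]
        for a,b in zip(F,F[1:]):
            S.append((a[1].T@(b[0]-a[0])*1000));T.append(Ro.from_matrix(a[1].T@b[1]).as_rotvec())
        if max(map(np.linalg.norm,S))<46 and max(map(np.linalg.norm,T))<.142 and np.abs((qt-q0)/n).max()<10.5: break
    print("n",n,"qt",qt.round(1));print("path",[f[0].round(3).tolist() for f in F[::3]])
    print("S",[np.round(a).astype(int).tolist() for a in S]);print("T",[np.round(a,3).tolist() for a in T])
E
python3 - <<'E'
from h import *
L=[eval(l) for l in open("log.txt")]
for l in L[-3:]:
    p,R=fk(l["joint_positions"]);print((p-l["position"]).round(4),np.abs(R-np.array(l["tcp_rot"])).max(),ikf(l["position"],np.array(l["tcp_rot"]),np.array(l["joint_positions"])).round(1))
s=st()
for t in (45,55,65): print(t,[ikf([x,.155,.03],Rt(90)@Ro.from_euler('y',-t,degrees=True).as_matrix(),np.array(s["joint_positions"])) for x in (.45,.6)])
jplan(s,[.42,.155,.2],Rt(90)@Ro.from_euler('y',-55,degrees=True).as_matrix())
E
```

```text
[ 0.     -0.0003 -0.    ] 4.544975507059235e-16 [ 5.100e+00  2.830e+01  1.028e+02 -1.000e-01  4.790e+01  9.500e+01]
[ 0.     -0.0003 -0.    ] 2.4470443032997835e-16 [ 5.900e+00  1.280e+01  1.028e+02 -1.000e-01  6.410e+01  9.560e+01]
[ 0.     -0.0003 -0.    ] 3.3306690738754696e-16 [  6.   13.1 102.8  46.5  63.7  95.6]
t 8.15 p [0.4407, 0.357, 0.3443] y az -116.0 z [0.06, 0.66, -0.749] q [5.9, 13.1, 102.8, 46.5, 63.7, 95.6] F [-0.7, -0.1, -0.1] op 0.401
LIMITS [  10.3   60.2  141.8 -172.1   66.7   94.2]
45 [None, array([  6.47645111,  50.20092136, 120.98673119, 187.7510217 ,
        36.25468464,  88.32557515])]
LIMITS [  11.8   74.4  145.6 -170.3   94.3   97.6]
55 [None, array([  7.08153043,  57.22021421, 124.8500619 , 186.91159006,
        57.05486531,  90.30406948])]
LIMITS [  13.4   87.6  146.1 -166.3  117.4  102.1]
65 [None, array([  7.63418256,  65.519639  , 126.67897859, 187.09523469,
        77.09886484,  91.65022259])]
LIMITS [  13.6   33.6  147.8 -166.6   56.4   90.4]
```

Run:
```python
from h import *
s=st();q0=np.array(s["joint_positions"])
def RT(yaw,t): return Rt(yaw)@Ro.from_euler('y',-t,degrees=True).as_matrix()
print(RT(90,45).round(2))
for t in(40,45,50):
  for x,z in ((.48,.12),(.48,.03),(.49,.03),(.6,.03)): print(t,x,z,ikf([x,.155,z],RT(90,t),q0))
jplan(s,[.48,.155,.13],RT(90,45))
```

```text
t 8.15 p [0.4407, 0.357, 0.3443] y az -116.0 z [0.06, 0.66, -0.749] q [5.9, 13.1, 102.8, 46.5, 63.7, 95.6] F [-0.7, -0.1, -0.1] op 0.401
[[-0.71  0.    0.71]
 [ 0.    1.   -0.  ]
 [-0.71  0.   -0.71]]
40 0.48 0.12 [  8.62731744  34.08489239 133.30832063 192.01633999  27.59024315
  85.94630981]
40 0.48 0.03 [  8.62731744  51.39651366 134.81952866 187.68331384  46.15351029
  91.29048938]
40 0.49 0.03 [  8.35298271  50.7228258  133.4254495  187.71020985  44.10768515
  90.86510557]
40 0.6 0.03 [  6.17283042  47.46403843 118.44667872 189.062012    26.02942175
  86.58033671]
45 0.48 0.12 [  9.22025027  38.16884015 136.60816724 190.18401409  39.85142775
  88.69570021]
45 0.48 0.03 [  9.22025027  56.48783255 137.41151896 187.61550705  58.75238631
  92.58038779]
45 0.49 0.03 [  8.90902228  55.52603809 135.99903424 187.55403021  56.40791557
  92.12874227]
45 0.6 0.03 [  6.47645111  50.20092136 120.98673119 187.7510217   36.25468464
  88.32557515]
50 0.48 0.12 [  9.83649408  43.42639829 139.71101728 189.4196892   53.09326449
  90.66998747]
50 0.48 0.03 [  9.83649408  62.32430379 139.56225619 18
[... 480 characters left out ...]
], [3, -11, 7], [5, -10, 6], [8, -9, 4], [11, -8, 3], [14, -7, 1], [17, -7, 0], [20, -7, -2], [22, -8, -3], [25, -9, -4], [27, -10, -5], [29, -11, -6], [30, -13, -6], [32, -14, -7], [33, -16, -7], [34, -18, -7], [34, -20, -7], [34, -22, -7]]
T [[0.093, -0.02, 0.082], [0.09, -0.014, 0.088], [0.086, -0.007, 0.092], [0.083, -0.001, 0.097], [0.08, 0.006, 0.1], [0.077, 0.013, 0.103], [0.075, 0.02, 0.105], [0.073, 0.027, 0.106], [0.071, 0.033, 0.106], [0.069, 0.04, 0.106], [0.068, 0.046, 0.105], [0.068, 0.052, 0.104], [0.068, 0.057, 0.103], [0.068, 0.061, 0.101], [0.069, 0.065, 0.098], [0.07, 0.069, 0.096], [0.072, 0.071, 0.094], [0.074, 0.073, 0.091], [0.076, 0.074, 0.089], [0.078, 0.074, 0.087]]
```

```bash
cat >> h.py <<'E'
def RT(yaw,t): return Rt(yaw)@Ro.from_euler('y',-t,degrees=True).as_matrix()
E
python3 - <<'E'
from h import *
s=st()
jplan(s,[.52,.155,.25],RT(90,55))
E
```

```text
t 8.15 p [0.4407, 0.357, 0.3443] y az -116.0 z [0.06, 0.66, -0.749] q [5.9, 13.1, 102.8, 46.5, 63.7, 95.6] F [-0.7, -0.1, -0.1] op 0.401
n 19 qt [  9.   20.6 131.3 196.2  27.5  80.8]
path [[0.441, 0.357, 0.344], [0.468, 0.409, 0.382], [0.511, 0.416, 0.412], [0.556, 0.383, 0.419], [0.584, 0.32, 0.394], [0.581, 0.245, 0.341], [0.541, 0.175, 0.273]]
S [[-2, -25, 6], [0, -23, 5], [2, -21, 4], [4, -19, 3], [6, -17, 1], [9, -15, 0], [11, -14, -1], [14, -13, -3], [16, -12, -4], [19, -11, -5], [21, -11, -6], [24, -11, -6], [26, -11, -7], [28, -12, -8], [29, -12, -8], [31, -13, -8], [32, -14, -8], [32, -15, -8], [33, -16, -7]]
T [[0.111, 0.0, 0.07], [0.107, 0.005, 0.076], [0.102, 0.011, 0.082], [0.098, 0.017, 0.087], [0.094, 0.023, 0.091], [0.09, 0.029, 0.094], [0.086, 0.035, 0.097], [0.082, 0.04, 0.099], [0.078, 0.046, 0.101], [0.075, 0.051, 0.102], [0.072, 0.056, 0.103], [0.069, 0.06, 0.103], [0.067, 0.064, 0.103], [0.065, 0.068, 0.103], [0.063, 0.07, 0.103], [0.061, 0.073, 0.103], [0.06, 0.074, 0.103], [0.059, 0.075, 0.102], [0.058, 0.076, 0.102]]
```

>>> {"api": "carry_out", "payload": {"grip": [-0.2,-0.2,-0.2,-0.2,-0.2,-0.2,-0.2,-0.2,-0.2,-0.2,-0.2,-0.2], "slide": [[-2,-25,6],[0,-23,5],[2,-21,4],[4,-19,3],[6,-17,1],[9,-15,0],[11,-14,-1],[14,-13,-3],[16,-12,-4],[19,-11,-5],[21,-11,-6],[24,-11,-6]], "twist": [[0.111,0,0.07],[0.107,0.005,0.076],[0.102,0.011,0.082],[0.098,0.017,0.087],[0.094,0.023,0.091],[0.09,0.029,0.094],[0.086,0.035,0.097],[0.082,0.04,0.099],[0.078,0.046,0.101],[0.075,0.051,0.102],[0.072,0.056,0.103],[0.069,0.06,0.103]]}}

```text
time_s: 9.35
position: [0.5903, 0.3108, 0.3819]
tcp_rot: [[0.036, -0.543, 0.839], [-0.495, 0.72, 0.486], [-0.868, -0.433, -0.243]]
force: [-0.3, 0.1, -0.3]
opening: 0.4
```

Run:
```python
from h import *
s=st()
jplan(s,[.50,.155,.20],RT(90,50))
```

```text
t 9.35 p [0.5903, 0.3108, 0.3819] y az 127.0 z [0.839, 0.486, -0.243] q [8.5, 19.0, 121.2, 146.4, 40.2, 84.9] F [-0.3, 0.1, -0.3] op 0.4
n 7 qt [  9.2  25.9 133.6 194.2  29.9  83.6]
path [[0.59, 0.311, 0.382], [0.575, 0.242, 0.306], [0.524, 0.175, 0.225]]
S [[32, -5, -6], [33, -7, -7], [35, -8, -7], [36, -10, -7], [36, -12, -7], [37, -14, -7], [36, -17, -6]]
T [[0.049, 0.072, 0.104], [0.05, 0.074, 0.102], [0.051, 0.077, 0.1], [0.053, 0.079, 0.098], [0.054, 0.08, 0.096], [0.056, 0.08, 0.095], [0.059, 0.08, 0.094]]
```

>>> {"api": "carry_out", "payload": {"grip": [-0.2,-0.2,-0.2,-0.2,-0.2,-0.2,-0.2], "slide": [[32,-5,-6],[33,-7,-7],[35,-8,-7],[36,-10,-7],[36,-12,-7],[37,-14,-7],[36,-17,-6]], "twist": [[0.049,0.072,0.104],[0.05,0.074,0.102],[0.051,0.077,0.1],[0.053,0.079,0.098],[0.054,0.08,0.096],[0.056,0.08,0.095],[0.059,0.08,0.094]]}}

```text
time_s: 10.05
position: [0.491, 0.151, 0.1884]
tcp_rot: [[-0.67, 0.034, 0.742], [0.03, 0.999, -0.019], [-0.742, 0.009, -0.671]]
force: [0.9, -0.3, -0.2]
opening: 0.401
```

Run:
```python
from h import *
s=st()
jplan(s,[.482,.155,.027],RT(90,45))
```

```text
t 10.05 p [0.491, 0.151, 0.1884] y az 88.1 z [0.742, -0.019, -0.671] q [9.5, 26.5, 133.8, 197.0, 28.8, 83.1] F [0.9, -0.3, -0.2] op 0.401
n 4 qt [  9.2  56.9 137.1 187.6  58.8  92.6]
path [[0.491, 0.151, 0.188], [0.492, 0.151, 0.066]]
S [[27, -3, 31], [30, 0, 28], [33, 3, 24], [35, 5, 20]]
T [[0.012, 0.011, -0.014], [0.0, 0.012, -0.011], [-0.011, 0.013, -0.006], [-0.02, 0.014, 0.001]]
```

>>> {"api": "carry_out", "payload": {"grip": [-0.2,-0.2,-0.2,-0.2,-0.2,-0.2], "slide": [[25,0,16],[28,0,23],[25,1,25],[20,1,20],[12,1,10],[5,0,5]], "twist": [[0,0.012,-0.01],[0,0.012,-0.01],[0,0.012,-0.01],[0,0.01,-0.005],[0,0.005,0],[0,0,0]]}}

```text
time_s: 10.65
position: [0.4816, 0.153, 0.0261]
tcp_rot: [[-0.716, 0.013, 0.698], [-0.002, 1.0, -0.02], [-0.698, -0.016, -0.716]]
force: [0.0, 0.5, -0.8]
opening: 0.401
```

Run:
```python
from h import *
from rig import bot
s=st();plan(s,[.482,.154,.027],RT(90,45),2)
c=bot.capture("scene"); cv2.imwrite("pics/s2.png",c["color"][:,:,::-1])
```

```text
t 10.65 p [0.4816, 0.153, 0.0261] y az 89.3 z [0.698, -0.02, -0.716] q [9.8, 56.1, 136.4, 189.6, 56.6, 91.7] F [0.0, 0.5, -0.8] op 0.401
slide [[0, 0, 0], [-1, 1, 0]]
twist [[-0.01, -0.006, 0.001], [-0.01, -0.007, 0.001]]
```

View pics/s2.png

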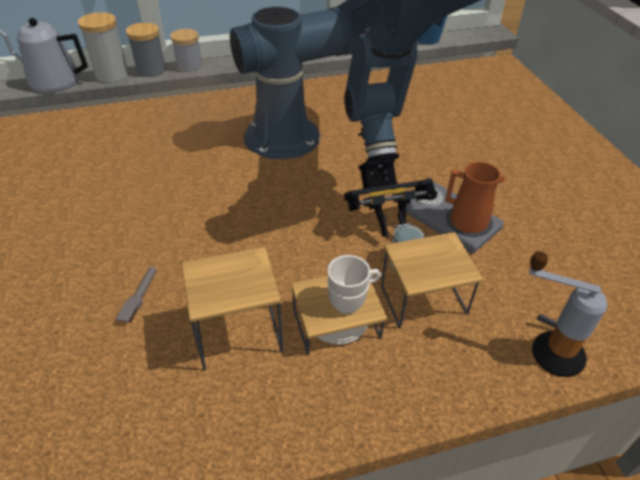

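>>> {"api": "carry_out", "payload": {"grip": [-0.2,-0.2,-0.2,-0.2,-0.2,-0.2,-0.2,-0.2,-0.2], "slide": [[-7,1,7],[-7,0,7],[-7,0,7],[-7,0,7],[-7,0,7],[-7,0,7],[-7,0,7],[-7,0,7],[-7,0,7]], "twist": [[-0.01,-0.005,0],[-0.01,-0.005,0],[0,0,0],[0,0,0],[0,0,0],[0,0,0],[0,0,0],[0,0,0],[0,0,0]]}}

```text
time_s: 11.6
position: [0.5774, 0.152, 0.0283]
tcp_rot: [[-0.711, -0.003, 0.703], [-0.001, 1.0, 0.002], [-0.703, 0.0, -0.711]]
force: [-0.8, 0.2, -0.8]
opening: 0.399
```

Run:
```python
from h import *
from rig import bot
s=st();plan(s,[.602,.155,.027],RT(90,45),3)
c=bot.capture("top"); cv2.imwrite("pics/t3.png",cv2.resize(c["color"][100:320,80:400,::-1],None,fx=2.5,fy=2.5))
```

```text
t 11.6 p [0.5774, 0.152, 0.0283] y az 90.1 z [0.703, 0.002, -0.711] q [6.2, 50.8, 124.1, 186.7, 39.6, 89.2] F [-0.8, 0.2, -0.8] op 0.399
slide [[-6, 1, 6], [-5, 1, 6], [-6, 1, 6]]
twist [[0.001, -0.002, 0.0], [0.001, -0.002, 0.001], [0.0, -0.002, 0.0]]
```

View pics/t3.png

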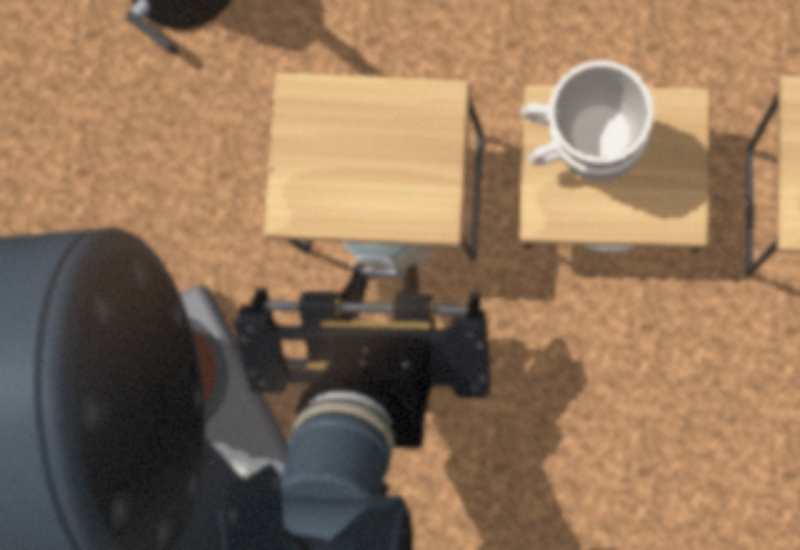

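The jar is sliding straight in and only its latch side (385,262) still shows. I'll push the rest.

>>> {"api": "carry_out", "payload": {"grip": [-0.2,-0.2,-0.2,-0.2], "slide": [[-7,1,7],[-7,1,7],[-4,0,4],[0,0,0]], "twist": [[0,0,0],[0,0,0],[0,0,0],[0,0,0]]}}

```text
time_s: 12.05
position: [0.6076, 0.1526, 0.0331]
tcp_rot: [[-0.706, -0.001, 0.708], [0.0, 1.0, 0.002], [-0.708, 0.001, -0.706]]
force: [-1.2, -0.5, -0.9]
opening: 0.401
```

Run:
```python
from h import *
from rig import bot
s=st()
c=bot.capture("scene"); cv2.imwrite("pics/s3.png",cv2.resize(c["color"][180:340,300:520,::-1],None,fx=3.5,fy=3.5))
c=bot.capture("wrist"); cv2.imwrite("pics/w3.png",c["color"][:,:,::-1])
```

```text
t 12.05 p [0.6076, 0.1526, 0.0331] y az 90.1 z [0.708, 0.002, -0.706] q [5.9, 49.7, 120.2, 187.1, 35.1, 88.4] F [-1.2, -0.5, -0.9] op 0.401
```

View pics/s3.png

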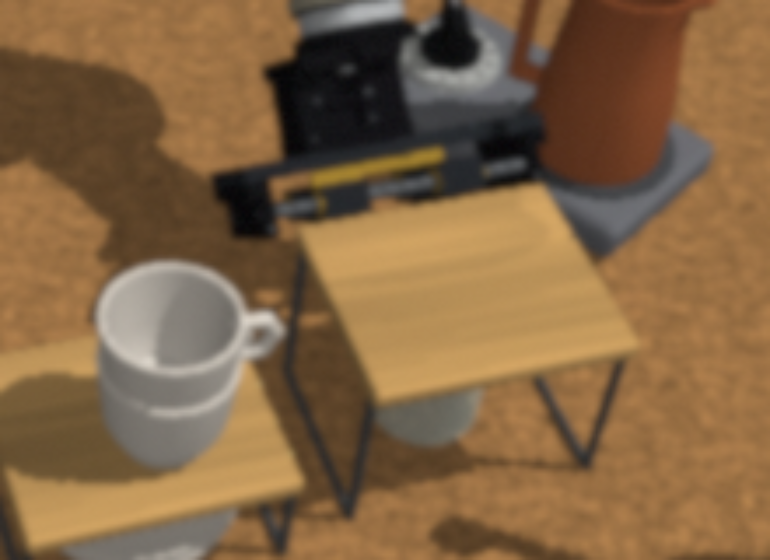

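View pics/w3.png

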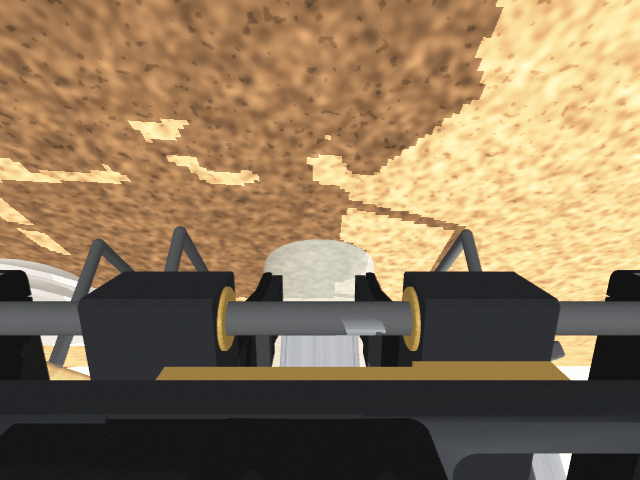

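Run:
```python
from h import *
c=load("scene0")
print(ray(c,422.9,306,0.0), ray(c,407.5,301,0.0),ray(c,436,301,0.0))
from rig import bot
c=bot.capture("scene");P=pts(c);m=(P[...,2]>.005)&(P[...,2]<.06)&(abs(P[...,0]-.66)<.06)&(abs(P[...,1]-.155)<.05)
q=P[m];print(m.sum(),q[:,0].max(),np.percentile(q[:,0],98),np.median(q,0))
for zl in (.01,.02,.03,.04):
    k=q[abs(q[:,2]-zl)<.005]
    if len(k)>8:
        A=np.c_[2*k[:,:2],np.ones(len(k))];b=(k[:,:2]**2).sum(1);x=np.linalg.lstsq(A,b,rcond=None)[0];print(zl,len(k),x[:2],np.sqrt(x[2]+x[:2]@x[:2]),k[:,0].max())
s=st();plan(s,[.50,.155,.12],RT(90,45),3)
```

```text
[0.67061067 0.14668568 0.        ] [0.65002289 0.1209644  0.        ] [0.6656258 0.178225  0.       ]
282 0.6760279032201885 0.6745538525633737 [0.67017144 0.14502646 0.02201578]
0.01 83 [0.64141055 0.15410834] 0.0316465359259286 0.6756129685746884
0.02 82 [0.64192545 0.153755  ] 0.03132764039946866 0.6748004245567752
0.03 70 [0.64355286 0.15328492] 0.029738490473826394 0.6760279032201885
0.04 45 [0.64971182 0.15283967] 0.02388225326906929 0.6742516690801041
t 12.2 p [0.6061, 0.1527, 0.0323] y az 90.1 z [0.707, 0.002, -0.707] q [5.9, 49.8, 120.3, 187.1, 35.1, 88.4] F [0.1, 0.4, 0.8] op 0.404
slide [[4, 1, -46], [5, 1, -46], [4, 0, -45]]
twist [[0.001, -0.0, 0.0], [0.0, -0.0, 0.0], [0.001, -0.0, 0.0]]
```

Run:
```python
from h import *
s=st();q0=np.array(s["joint_positions"])
bar=np.array([.4506,.2911,.118])
for t in (45,50,55,60):
    R=RT(137,t);tc=bar+R[:,2]*.014
    print(t,tc.round(3));
    for b in (.07,0): print("   ",b,ikf(tc-R[:,2]*b,R,q0).round(1) if ikf(tc-R[:,2]*b,R,q0) is not None else None)
    print("    lift",ikf(tc+[0,0,.1],R,q0))
    for az in (0,-10,-20):
        R2=RT(90+az,t);d=np.array([np.cos(np.radians(az)),np.sin(np.radians(az)),0]);
        b2=np.array([.638,-.23,.083])-d*.06; print("  place",az,ikf(b2+R2[:,2]*.014,R2,q0), ikf(b2+R2[:,2]*.014-[.13,0,-.01],R2,q0))
```

```text
t 12.2 p [0.6061, 0.1527, 0.0323] y az 90.1 z [0.707, 0.002, -0.707] q [5.9, 49.8, 120.3, 187.1, 35.1, 88.4] F [0.1, 0.4, 0.8] op 0.404
45 [0.457 0.298 0.108]
    0.07 [ -1.4  30.5 136.7 119.7  37.5 105.7]
    0 [  5.4  39.3 131.6 131.2  38.6  99.6]
    lift [  5.37388854  22.01907945 127.35536024 101.38888208  28.6293928
 134.93065876]
  place 0 [-46.40117043  44.0446122  117.71692032 115.278443    34.49290874
 113.5923863 ] [-62.92767435  44.17565885 133.0305008  114.50202194  43.7840958
  93.59621444]
  place -10 [-41.39439248  44.01418609 120.4515122  136.79354533  32.54956447
 105.02864364] [-57.90791413  45.81639714 137.31141117 134.28950716  47.1414421
  86.83360792]
  place -20 [-35.29434239  44.03370517 121.3808281  158.84575881  31.12087991
  97.38414302] [-50.51681934  47.05991164 139.66504167 152.43244421  50.88290973
  85.60437531]
50 [0.458 0.299 0.109]
LIMITS [ -4.9  36.5 141.  126.4  48.5  92.6]
    0.07 None
    0 [  3.2  43.4 134.4 134.9  48.5  92. ]
    lift [  3.24433327  24.5924868  130.6590121  113.77594963  35.37446282
 120.00722859]
  place 0 [-48.14151352  46
[... 1078 characters left out ...]
640665
  91.21689944] None
60 [0.459 0.3   0.111]
LIMITS [-12.2  55.2 148.9 129.3  74.1  68.6]
    0.07 None
    0 [ -0.9  54.  138.9 136.5  69.1  79.8]
    lift [ -0.87253317  32.55712769 136.77922628 126.67770911  53.21174667
  99.86716773]
  place 0 [-51.36491054  53.09486012 123.01446972 126.77074852  57.61970577
  93.59830621] [-71.13887906  58.3885793  137.9839643  116.55334212  66.37132117
  73.07282765]
LIMITS [-65.8  64.5 144.2 133.   78.2  66. ]
  place -10 [-45.22628086  54.09546678 126.60558283 145.00383819  60.57348811
  89.53573944] None
LIMITS [-56.5  69.7 148.1 149.   91.9  68.6]
  place -20 [-37.29211232  54.53547646 127.85201039 163.09479421  62.28200123
  89.19854897] None
```

>>> {"api": "carry_out", "payload": {"grip": [-0.2,-0.2,-0.2,-0.2], "slide": [[0,0,-20],[0,0,-40],[3,0,-45],[3,0,-45]], "twist": [[0,0,0],[0,0,0],[0,0,0],[0,0,0]]}}

```text
time_s: 12.6
position: [0.4972, 0.1515, 0.1343]
tcp_rot: [[-0.704, 0.001, 0.71], [0.001, 1.0, -0.0], [-0.71, 0.001, -0.704]]
force: [0.0, 0.4, 1.3]
opening: 0.401
```

Run:
```python
from h import *
s=st()
jplan(s,[.425,.262,.175],RT(137,45))
```

```text
t 12.6 p [0.4972, 0.1515, 0.1343] y az 89.9 z [0.71, -0.0, -0.704] q [8.0, 35.1, 134.2, 190.0, 34.7, 87.5] F [0.0, 0.4, 1.3] op 0.401
n 8 qt [ -1.4  26.8 135.6 113.9  35.3 113. ]
path [[0.497, 0.151, 0.134], [0.495, 0.206, 0.16], [0.461, 0.247, 0.174]]
S [[-9, 19, -5], [-7, 18, -5], [-5, 18, -6], [-2, 18, -6], [0, 18, -6], [2, 17, -7], [5, 17, -7], [7, 17, -8]]
T [[-0.081, -0.018, -0.066], [-0.079, -0.013, -0.067], [-0.078, -0.008, -0.069], [-0.076, -0.002, -0.07], [-0.074, 0.004, -0.071], [-0.072, 0.01, -0.072], [-0.07, 0.017, -0.073], [-0.068, 0.023, -0.073]]
```

>>> {"api": "carry_out", "payload": {"grip": [-0.2,-0.2,-0.2,-0.2,-0.2,-0.2,-0.2,-0.2,-0.2], "slide": [[-12,19,-10],[-8,18,-8],[-5,18,-8],[-2,18,-6],[0,18,-6],[2,17,-7],[5,17,-7],[7,17,-8],[0,0,0]], "twist": [[-0.081,-0.018,-0.066],[-0.079,-0.013,-0.067],[-0.078,-0.008,-0.069],[-0.076,-0.002,-0.07],[-0.074,0.004,-0.071],[-0.072,0.01,-0.072],[-0.07,0.017,-0.073],[-0.068,0.023,-0.073],[0,0,0]]}}

```text
time_s: 13.5
position: [0.405, 0.267, 0.193]
tcp_rot: [[-0.461, -0.757, 0.463], [-0.534, 0.653, 0.537], [-0.709, 0.001, -0.705]]
force: [-0.2, 0.6, 0.2]
opening: 0.4
```

Run:
```python
from h import *
from rig import bot
s=st();R=RT(137,45);tc=np.array([.4506,.2911,.118])+R[:,2]*.014
plan(s,tc-R[:,2]*.04,R,2); plan(s,tc,R,4)
c=bot.capture("wrist"); np.savez("w4.npz",**c); cv2.imwrite("pics/w4.png",c["color"][:,:,::-1]); print(c["T_tool_cam"].round(4),c["fx"],c["cx"],c["cy"])
T=np.array(c["T_tool_cam"]);Rw=np.array(s["tcp_rot"])@T[:3,:3];pw=np.array(s["position"])+np.array(s["tcp_rot"])@T[:3,3]
P=pts(c,Rw,pw);hsv=cv2.cvtColor(c["color"],cv2.COLOR_RGB2HSV)
A=np.array([.4915,.335]);d=P[...,:2]-A;r=np.hypot(d[...,0],d[...,1])
m=(r>.05)&(r<.075)&(P[...,2]>.07)&(P[...,2]<.165)&(hsv[...,0]<18)&(hsv[...,1]>90)
q=P[m];print(m.sum(),np.median(q,0).round(4) if m.any() else "")
np.savez("m4.npz",m=m)
for zl in np.arange(.075,.16,.01):
    k=q[abs(q[:,2]-zl)<.005]
    if len(k)>10: print(zl.round(3),len(k),np.median(k,0).round(4), np.degrees(np.arctan2(np.median(k[:,1])-A[1],np.median(k[:,0])-A[0])).round(1))
```

```text
t 13.5 p [0.405, 0.267, 0.193] y az 139.2 z [0.463, 0.537, -0.705] q [-1.7, 23.1, 136.5, 107.3, 35.2, 118.1] F [-0.2, 0.6, 0.2] op 0.4
slide [[10, -9, 30], [9, -9, 31]]
twist [[0.014, 0.001, 0.013], [0.014, 0.002, 0.014]]
slide [[5, -5, 25], [5, -5, 25], [5, -4, 26], [4, -4, 25]]
twist [[0.007, 0.001, 0.007], [0.007, 0.001, 0.007], [0.007, 0.0, 0.006], [0.007, 0.001, 0.007]]
[[ 1.000e-03  9.681e-01  2.506e-01  6.810e-02]
 [ 1.000e+00 -1.000e-03 -3.000e-04  5.000e-04]
 [-0.000e+00  2.506e-01 -9.681e-01 -1.619e-01]
 [ 0.000e+00  0.000e+00  0.000e+00  1.000e+00]] 358.4364073116385 318.36399961727017 241.51568357226236
2227 [0.4421 0.2895 0.1227]
0.075 180 [0.4417 0.2889 0.0756] -137.2
0.085 194 [0.4417 0.2887 0.0853] -137.1
0.095 207 [0.4418 0.289  0.0951] -137.2
0.105 223 [0.4416 0.2891 0.1052] -137.4
0.115 243 [0.4415 0.2892 0.1152] -137.5
0.125 248 [0.4416 0.2889 0.125 ] -137.3
0.135 266 [0.4418 0.2887 0.1351] -137.0
0.145 282 [0.4415 0.2892 0.1453] -137.5
0.155 384 [0.4453 0.2925 0.1543] -137.4
```

View pics/w4.png

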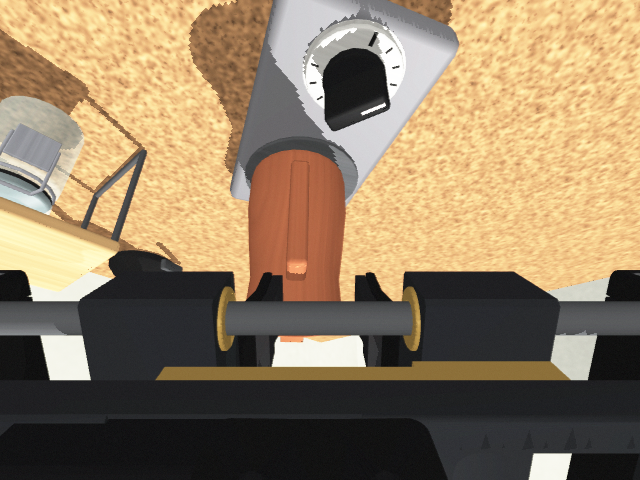

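Run:
```python
from h import *
s=st();R=RT(136,45);tc=np.array([.4465,.292,.118])+R[:,2]*.013
plan(s,tc,R,6)
```

```text
t 13.55 p [0.406, 0.2669, 0.193] y az 139.0 z [0.465, 0.536, -0.704] q [-1.7, 23.1, 136.4, 107.6, 35.2, 118.1] F [-0.2, -0.9, 0.6] op 0.4
slide [[4, -2, 16], [3, -2, 16], [3, -2, 17], [4, -3, 16], [3, -2, 17], [4, -2, 16]]
twist [[0.006, 0.001, 0.006], [0.006, 0.001, 0.006], [0.006, 0.0, 0.006], [0.007, 0.001, 0.006], [0.006, 0.0, 0.007], [0.007, 0.001, 0.006]]
```

>>> {"api": "carry_out", "payload": {"grip": [-0.2,-0.2,-0.2,-0.2,-0.2], "slide": [[8,-4,16],[6,-4,17],[3,-3,18],[2,-1,15],[1,-1,10]], "twist": [[0.012,0,0.012],[0.012,0,0.012],[0.007,0,0.006],[0.007,0,0.006],[0,0,0]]}}

```text
time_s: 14.05
position: [0.4483, 0.2861, 0.1239]
tcp_rot: [[-0.494, -0.707, 0.507], [-0.498, 0.708, 0.502], [-0.713, -0.005, -0.701]]
force: [0.4, 0.9, 0.6]
opening: 0.4
```

Run:
```python
from h import *
from rig import bot
s=st();R=RT(136,45);tc=np.array([.4465,.292,.118])+R[:,2]*.013
plan(s,tc,R,2)
c=bot.capture("wrist"); cv2.imwrite("pics/w5.png",c["color"][:,:,::-1])
```

```text
t 14.05 p [0.4483, 0.2861, 0.1239] y az 135.0 z [0.507, 0.502, -0.701] q [4.2, 37.2, 134.0, 132.9, 39.2, 98.6] F [0.4, 0.9, 0.6] op 0.4
slide [[1, 3, 10], [1, 3, 9]]
twist [[-0.008, 0.004, -0.005], [-0.008, 0.005, -0.004]]
```

View pics/w5.png

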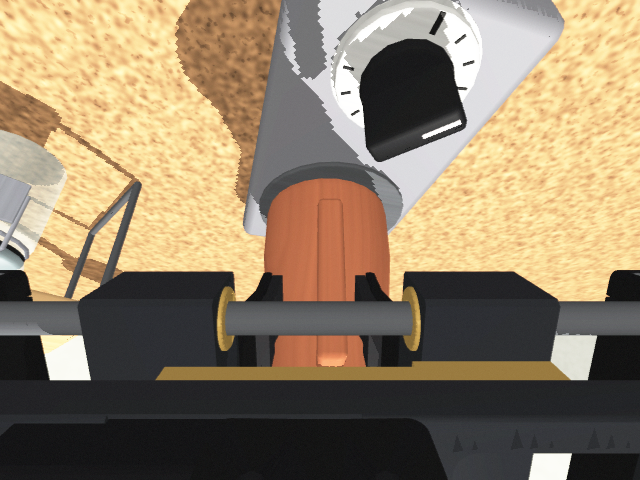

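>>> {"api": "carry_out", "payload": {"grip": [-0.2,-0.2,-0.2,-1,-1,-1,-1,-1,-1,-1], "slide": [[1,3,10],[1,2,6],[0,0,2],[0,0,0],[0,0,0],[0,0,0],[0,0,0],[0,0,0],[0,0,0],[0,0,0]], "twist": [[-0.008,0.004,-0.005],[-0.004,0,0],[0,0,0],[0,0,0],[0,0,0],[0,0,0],[0,0,0],[0,0,0],[0,0,0],[0,0,0]]}}

```text
time_s: 15.1
position: [0.454, 0.298, 0.1083]
tcp_rot: [[-0.494, -0.713, 0.498], [-0.502, 0.701, 0.506], [-0.71, -0.0, -0.705]]
force: [-0.3, 0.9, -1.8]
opening: 0.156
```

Run:
```python
from h import *
from rig import bot
s=st()
c=bot.capture("wrist"); cv2.imwrite("pics/w6.png",c["color"][:,:,::-1])
print((np.array(s["tcp_rot"]).T@[0,0,1]).round(3))
```

```text
t 15.1 p [0.454, 0.298, 0.1083] y az 135.5 z [0.498, 0.506, -0.705] q [6.0, 39.6, 132.5, 134.7, 39.4, 97.8] F [-0.3, 0.9, -1.8] op 0.156
[-0.71  -0.    -0.705]
```

View pics/w6.png

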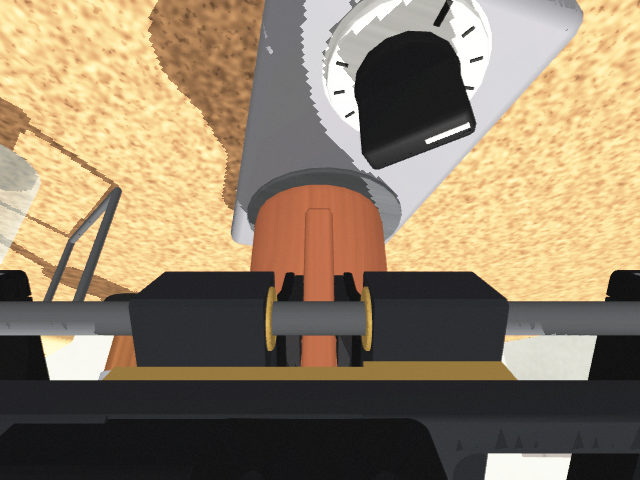

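The jaws hold the bar (13.6 mm opening, bar centred at col 319). I'll lift it a little and check for droop.

>>> {"api": "carry_out", "payload": {"grip": [-1,-1,-1,-1], "slide": [[-2,0,-2],[-3,0,-3],[-3,0,-3],[0,0,0]], "twist": [[0,0,0],[0,0,0],[0,0,0],[0,0,0]]}}

```text
time_s: 15.55
position: [0.4527, 0.2972, 0.1192]
tcp_rot: [[-0.497, -0.713, 0.495], [-0.504, 0.702, 0.503], [-0.706, 0.001, -0.708]]
force: [-0.2, -0.4, -2.6]
opening: 0.16
```

```bash
cat > jt.py <<'E'
from h import *
from rig import bot
import sys
s=st()
for n in ("scene","top"):
    c=bot.capture(n); cv2.imwrite(f"pics/{n}_{sys.argv[1]}.png",c["color"][:,:,::-1])
    P=pts(c);hsv=cv2.cvtColor(c["color"],cv2.COLOR_RGB2HSV)
    g=np.array([float(sys.argv[2]),float(sys.argv[3])]);d=np.hypot(P[...,0]-g[0],P[...,1]-g[1])
    m=(d<.08)&(hsv[...,0]<14)&(hsv[...,1]>115)&(P[...,2]>.1)
    q=P[m]
    if len(q)<50: print(n,"few");continue
    top=np.percentile(q[:,2],99)
    # rim points: highest in xy bins -> fit plane
    k=q[q[:,2]>top-.035]
    h={}
    ctr=np.median(k[:,:2],0)
    rim=[]
    ang=np.arctan2(k[:,1]-ctr[1],k[:,0]-ctr[0])
    for a in np.linspace(-np.pi,np.pi,24,endpoint=False):
        kk=k[(ang>=a)&(ang<a+np.pi/12)]
        if len(kk)>3: rim.append(kk[np.argmax(kk[:,2])])
    rim=np.array(rim);A=np.c_[rim[:,:2]-ctr,np.ones(len(rim))];x=np.linalg.lstsq(A,rim[:,2],rcond=None)[0]
    print(n,"top",round(top,4),"rim plane slope",np.degrees(np.arctan(x[:2])).round(1),"z",x[2].round(4),"circ",cv2.minEnclosingCircle((rim[:,:2]*1000).astype(np.float32)))
E
python3 jt.py lift1 .49 .335
```

```text
t 15.55 p [0.4527, 0.2972, 0.1192] y az 135.4 z [0.495, 0.503, -0.708] q [6.0, 37.4, 132.3, 132.4, 37.4, 100.9] F [-0.2, -0.4, -2.6] op 0.16
scene top 0.1855 rim plane slope [ 0.1 -0.1] z 0.1857 circ ((494.33953857421875, 335.91290283203125), 42.658416748046875)
top top 0.187 rim plane slope [ 0.1 -0. ] z 0.1869 circ ((490.54803466796875, 332.8207702636719), 39.89224624633789)
```

View pics/scene_lift1.png

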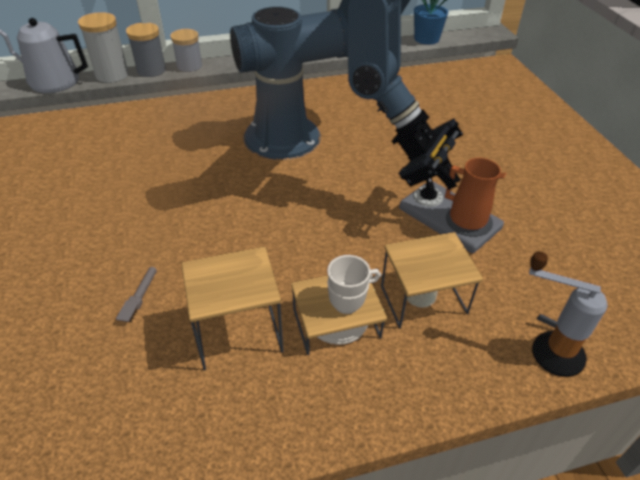

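```bash
cat >> h.py <<'E'
def cplan(s,pts_,n_each,show=True):
    """pts_: list of (pos,R). Cartesian with slerp; checks IK; prints rows"""
    from scipy.spatial.transform import Slerp
    p=np.array(s["position"]);R=np.array(s["tcp_rot"]);q=np.array(s["joint_positions"]);S=[];T=[];Q=[]
    for (pt,Rt_),n in zip(pts_,n_each):
        sl=Slerp([0,1],Ro.from_matrix([R,Rt_]))
        p0,R0=p,R
        for i in range(1,n+1):
            pn=p0+(np.array(pt)-p0)*i/n;Rn=sl(i/n).as_matrix()
            S.append(np.round(R.T@(pn-p)*1000).astype(int).tolist());T.append(np.round(Ro.from_matrix(R.T@Rn).as_rotvec(),3).tolist())
            qn=ikf(pn,Rn,q)
            if qn is None: print("fail at",pn);return
            Q.append((np.abs(qn-q).max().round(1),qn.round(0).tolist()));p,R,q=pn,Rn,qn
    print("S",S);print("T",T);print("maxdq",max(a for a,_ in Q));print([b for a,b in Q][::4])
E
python3 - <<'E'
from h import *
s=st()
cplan(s,[([.455,.285,.185],RT(135,45)),([.46,.03,.185],RT(112,45)),([.4535,-.23,.185],RT(90,45))],[3,10,10])
E
```

```text
t 15.65 p [0.4527, 0.2971, 0.1188] y az 135.4 z [0.495, 0.503, -0.709] q [6.0, 37.4, 132.3, 132.4, 37.4, 100.8] F [-0.3, -0.0, -3.2] op 0.157
S [[-14, -3, -17], [-14, -3, -17], [-14, -3, -17], [13, -18, -13], [12, -19, -12], [11, -20, -11], [11, -20, -11], [10, -21, -10], [10, -22, -10], [9, -22, -9], [8, -23, -8], [8, -23, -8], [7, -23, -7], [7, -24, -7], [7, -24, -7], [6, -25, -6], [5, -25, -5], [5, -25, -5], [4, -25, -4], [3, -26, -3], [3, -26, -3], [2, -26, -2], [1, -26, -1]]
T [[0.002, -0.001, 0.002], [0.002, -0.001, 0.002], [0.002, -0.001, 0.002], [0.028, 0.0, 0.028], [0.028, -0.0, 0.028], [0.028, -0.0, 0.028], [0.028, 0.0, 0.028], [0.028, 0.0, 0.028], [0.028, -0.0, 0.028], [0.028, 0.0, 0.028], [0.028, -0.0, 0.028], [0.028, -0.0, 0.028], [0.028, -0.0, 0.028], [0.027, -0.0, 0.027], [0.027, 0.0, 0.027], [0.027, 0.0, 0.027], [0.027, 0.0, 0.027], [0.027, 0.0, 0.027], [0.027, -0.0, 0.027], [0.027, -0.0, 0.027], [0.027, 0.0, 0.027], [0.027, 0.0, 0.027], [0.027, -0.0, 0.027]]
maxdq 8.4
[[5.0, 33.0, 132.0, 127.0, 35.0, 107.0], [-3.0, 25.0, 134.0, 114.0, 32.0, 118.0], [-20.0, 25.0, 138.0, 112.0, 36.0, 113.0], [-36.0, 25.0, 140.0, 106.0, 39.0, 112.0], [-50.0, 25.0, 138.0, 98.0, 40.0, 115.0], [-60.0, 25.0, 133.0, 92.0, 40.0, 122.0]]
```

Run:
```python
from h import *
s=st()
cplan(s,[([.457,.285,.185],RT(135,45)),([.478,.03,.185],RT(112,45)),([.46,-.23,.185],RT(90,45))],[3,10,10])
```

```text
t 15.65 p [0.4527, 0.2971, 0.1188] y az 135.4 z [0.495, 0.503, -0.709] q [6.0, 37.4, 132.3, 132.4, 37.4, 100.8] F [-0.3, -0.0, -3.2] op 0.157
S [[-14, -4, -17], [-14, -4, -17], [-14, -4, -17], [12, -20, -12], [11, -20, -11], [11, -21, -11], [10, -21, -10], [9, -22, -9], [9, -22, -9], [8, -23, -8], [7, -23, -7], [7, -24, -7], [6, -24, -6], [8, -23, -8], [7, -24, -7], [7, -24, -7], [6, -25, -6], [5, -25, -5], [5, -25, -5], [4, -25, -4], [3, -26, -3], [3, -26, -3], [2, -26, -2]]
T [[0.002, -0.001, 0.002], [0.002, -0.001, 0.002], [0.002, -0.001, 0.002], [0.028, 0.0, 0.028], [0.028, -0.0, 0.028], [0.028, -0.0, 0.028], [0.028, 0.0, 0.028], [0.028, 0.0, 0.028], [0.028, -0.0, 0.028], [0.028, 0.0, 0.028], [0.028, -0.0, 0.028], [0.028, -0.0, 0.028], [0.028, -0.0, 0.028], [0.027, -0.0, 0.027], [0.027, 0.0, 0.027], [0.027, 0.0, 0.027], [0.027, 0.0, 0.027], [0.027, 0.0, 0.027], [0.027, -0.0, 0.027], [0.027, -0.0, 0.027], [0.027, 0.0, 0.027], [0.027, 0.0, 0.027], [0.027, -0.0, 0.027]]
maxdq 8.6
[[5.0, 33.0, 132.0, 127.0, 35.0, 107.0], [-3.0, 25.0, 133.0, 113.0, 32.0, 119.0], [-19.0, 25.0, 137.0, 111.0, 35.0, 115.0], [-33.0, 25.0, 137.0, 105.0, 37.0, 115.0], [-48.0, 25.0, 136.0, 98.0, 39.0, 117.0], [-59.0, 25.0, 132.0, 92.0, 39.0, 123.0]]
```

>>> {"api": "carry_out", "payload": {"grip": [-1,-1,-1,-1,-1,-1,-1,-1], "slide": [[-10,0,-10],[-14,-2,-16],[-14,-4,-17],[-12,-4,-13],[5,-10,-6],[10,-18,-11],[11,-20,-11],[10,-21,-10]], "twist": [[0,0,0],[0.002,-0.001,0.002],[0.002,0,0.002],[0,0,0],[0.015,0,0.015],[0.028,0,0.028],[0.028,0,0.028],[0.028,0,0.028]]}}

```text
time_s: 16.45
position: [0.4614, 0.1984, 0.1948]
tcp_rot: [[-0.569, -0.603, 0.559], [-0.429, 0.798, 0.424], [-0.702, 0.001, -0.712]]
force: [0.8, -1.0, -2.6]
opening: 0.157
```

Run:
```python
from h import *
s=st()
cplan(s,[([.478,.03,.185],RT(112,45)),([.46,-.23,.185],RT(90,45))],[8,10])
```

```text
t 16.45 p [0.4614, 0.1984, 0.1948] y az 127.1 z [0.559, 0.424, -0.712] q [-8.5, 22.6, 133.9, 108.3, 31.9, 122.7] F [0.8, -1.0, -2.6] op 0.157
S [[9, -18, -7], [8, -18, -6], [8, -19, -6], [7, -19, -6], [7, -19, -5], [6, -20, -5], [6, -20, -4], [6, -20, -4], [8, -23, -8], [7, -24, -7], [7, -24, -7], [6, -25, -6], [5, -25, -5], [5, -25, -5], [4, -25, -4], [3, -26, -3], [3, -26, -3], [2, -26, -2]]
T [[0.023, -0.001, 0.023], [0.023, -0.001, 0.023], [0.023, -0.001, 0.023], [0.023, -0.001, 0.023], [0.023, -0.001, 0.023], [0.023, -0.001, 0.023], [0.023, -0.001, 0.023], [0.023, -0.001, 0.023], [0.027, -0.0, 0.027], [0.027, 0.0, 0.027], [0.027, -0.0, 0.027], [0.027, 0.0, 0.027], [0.027, -0.0, 0.027], [0.027, 0.0, 0.027], [0.027, 0.0, 0.027], [0.027, 0.0, 0.027], [0.027, 0.0, 0.027], [0.027, -0.0, 0.027]]
maxdq 3.9
[[-12.0, 23.0, 135.0, 108.0, 33.0, 121.0], [-25.0, 24.0, 137.0, 107.0, 36.0, 117.0], [-37.0, 25.0, 137.0, 104.0, 38.0, 115.0], [-51.0, 25.0, 135.0, 97.0, 39.0, 118.0], [-61.0, 25.0, 131.0, 91.0, 39.0, 125.0]]
```

>>> {"api": "carry_out", "payload": {"grip": [-1,-1,-1,-1,-1,-1,-1,-1,-1,-1,-1,-1], "slide": [[9,-18,-7],[8,-18,-6],[8,-19,-6],[7,-19,-6],[7,-19,-5],[6,-20,-5],[6,-20,-4],[6,-20,-4],[8,-23,-8],[7,-24,-7],[7,-24,-7],[6,-25,-6]], "twist": [[0.023,0,0.023],[0.023,0,0.023],[0.023,0,0.023],[0.023,0,0.023],[0.023,0,0.023],[0.023,0,0.023],[0.023,0,0.023],[0.023,0,0.023],[0.027,0,0.027],[0.027,0,0.027],[0.027,0,0.027],[0.027,0,0.027]]}}

```text
time_s: 17.65
position: [0.4593, -0.0899, 0.1748]
tcp_rot: [[-0.712, -0.198, 0.674], [-0.141, 0.98, 0.14], [-0.688, 0.005, -0.725]]
force: [-0.5, -0.1, -2.7]
opening: 0.157
```

```bash
python3 - <<'E'
from h import *
s=st()
cplan(s,[([.46,-.23,.15],RT(90,45)),([.46,-.23,.082],RT(90,45))],[7,4])
E
python3 jt.py mid .53 -.11
```

```text
t 17.65 p [0.4593, -0.0899, 0.1748] y az 101.4 z [0.674, 0.14, -0.725] q [-50.5, 25.6, 136.8, 98.2, 38.0, 116.1] F [-0.5, -0.1, -2.7] op 0.157
S [[5, -20, 0], [5, -20, 0], [4, -20, 1], [4, -20, 1], [4, -20, 1], [3, -20, 2], [3, -20, 2], [12, 0, 12], [12, 0, 12], [12, 0, 12], [12, 0, 12]]
T [[0.02, -0.004, 0.02], [0.02, -0.004, 0.02], [0.02, -0.004, 0.02], [0.02, -0.004, 0.02], [0.02, -0.004, 0.02], [0.02, -0.004, 0.02], [0.02, -0.004, 0.02], [-0.0, -0.0, 0.0], [-0.0, 0.0, 0.0], [-0.0, 0.0, 0.0], [-0.0, 0.0, 0.0]]
maxdq 5.7
[[-53.0, 27.0, 136.0, 98.0, 38.0, 115.0], [-60.0, 30.0, 133.0, 99.0, 39.0, 114.0], [-63.0, 38.0, 132.0, 108.0, 41.0, 103.0]]
t 17.65 p [0.4593, -0.0899, 0.1748] y az 101.4 z [0.674, 0.14, -0.725] q [-50.5, 25.6, 136.8, 98.2, 38.0, 116.1] F [-0.5, -0.1, -2.7] op 0.157
scene top 0.2397 rim plane slope [-2.1 -0.1] z 0.2401 circ ((515.662109375, -75.7147445678711), 41.9822998046875)
top top 0.2408 rim plane slope [-2.7 -0. ] z 0.2402 circ ((514.7303466796875, -79.45921325683594), 42.459449768066406)
```

>>> {"api": "carry_out", "payload": {"grip": [-1,-1,-1,-1,-1,-1,-1,-1,-1,-1,-1,-1], "slide": [[5,-20,0],[5,-20,0],[4,-20,1],[4,-20,1],[4,-20,1],[3,-20,2],[3,-18,2],[10,0,10],[12,0,12],[12,0,12],[8,0,8],[0,0,0]], "twist": [[0.02,-0.005,0.02],[0.02,-0.005,0.02],[0.02,-0.005,0.02],[0.02,-0.004,0.02],[0.02,-0.004,0.02],[0.02,-0.004,0.02],[0.02,-0.004,0.02],[0,0,0],[0,0,0],[0,0,0],[0,0,0],[0,0,0]]}}

```text
time_s: 18.95
position: [0.4573, -0.2381, 0.0818]
tcp_rot: [[-0.705, 0.018, 0.709], [0.015, 1.0, -0.011], [-0.709, 0.003, -0.705]]
force: [-0.4, 0.8, -1.8]
opening: 0.155
```

```bash
python3 jt.py pre .52 -.23;python3 - <<'E'
from h import *
s=st()
cplan(s,[([.46,-.23,.078],RT(90,45)),([.585,-.23,.078],RT(90,45))],[3,12])
E
```

```text
t 18.95 p [0.4573, -0.2381, 0.0818] y az 89.0 z [0.709, -0.011, -0.705] q [-63.5, 44.4, 132.7, 114.7, 43.9, 93.9] F [-0.4, 0.8, -1.8] op 0.155
scene top 0.149 rim plane slope [-0.   0.6] z 0.1487 circ ((509.0975036621094, -237.87156677246094), 38.180660247802734)
top top 0.1506 rim plane slope [-0.5  0.2] z 0.1502 circ ((510.9834289550781, -237.11622619628906), 40.80672073364258)
t 19.05 p [0.4576, -0.2379, 0.0832] y az 89.0 z [0.71, -0.011, -0.704] q [-63.5, 44.2, 132.7, 114.6, 43.9, 94.0] F [-0.5, -0.2, -3.4] op 0.155
S [[1, 3, 2], [1, 3, 2], [1, 3, 2], [-7, 0, 7], [-7, 0, 7], [-7, 0, 7], [-7, 0, 7], [-7, 0, 7], [-7, 0, 7], [-7, 0, 7], [-7, 0, 7], [-7, 0, 7], [-7, 0, 7], [-7, 0, 7], [-7, 0, 7]]
T [[-0.004, 0.001, -0.004], [-0.004, 0.001, -0.004], [-0.004, 0.001, -0.004], [0.0, 0.0, 0.0], [0.0, 0.0, 0.0], [0.0, 0.0, 0.0], [0.0, 0.0, 0.0], [0.0, 0.0, 0.0], [0.0, 0.0, 0.0], [0.0, 0.0, 0.0], [0.0, 0.0, 0.0], [0.0, 0.0, 0.0], [0.0, 0.0, 0.0], [0.0, 0.0, 0.0], [0.0, 0.0, 0.0]]
maxdq 2.0
[[-63.0, 44.0, 133.0, 115.0, 44.0, 94.0], [-59.0, 44.0, 130.0, 116.0, 43.0, 97.0], [-54.0, 44.0, 126.0, 116.0, 39.0, 104.0], [-49.0, 43.0, 121.0, 115.0, 36.0, 111.0]]
```

View pics/scene_pre.png

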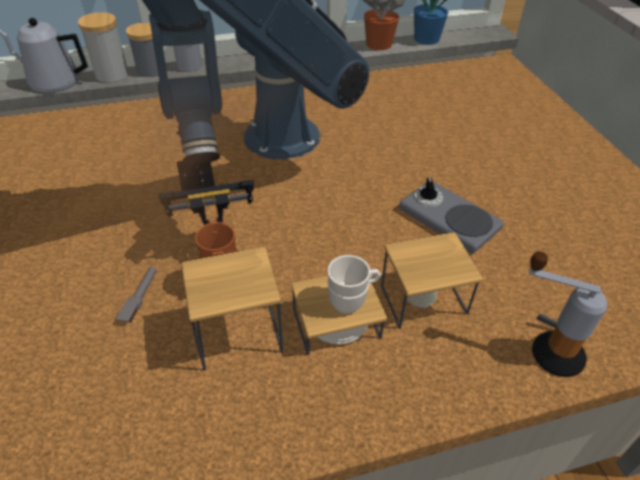

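>>> {"api": "carry_out", "payload": {"grip": [-1,-1,-1,-1,-1,-1,-1,-1], "slide": [[1,3,2],[1,3,2],[1,2,2],[-7,0,7],[-7,0,7],[-7,0,8],[-7,0,7],[-7,0,8]], "twist": [[-0.004,0,-0.004],[-0.004,0,-0.004],[-0.004,0,-0.004],[0,0,0],[0,0,0],[0,0,0],[0,0,0],[0,0,0]]}}

```text
time_s: 19.85
position: [0.5121, -0.2282, 0.078]
tcp_rot: [[-0.703, -0.001, 0.711], [-0.002, 1.0, -0.0], [-0.711, -0.001, -0.703]]
force: [-0.3, 0.2, -1.9]
opening: 0.156
```

```bash
python3 - <<'E'
from h import *
s=st()
cplan(s,[([.582,-.23,.076],RT(90,45))],[7])
E
python3 jt.py in1 .565 -.23
```

```text
t 19.85 p [0.5121, -0.2282, 0.078] y az 90.1 z [0.711, -0.0, -0.703] q [-55.0, 44.0, 127.1, 116.7, 40.7, 101.1] F [-0.3, 0.2, -1.9] op 0.156
S [[-7, 0, 7], [-7, 0, 7], [-7, 0, 7], [-7, 0, 7], [-7, 0, 7], [-7, 0, 7], [-7, 0, 7]]
T [[-0.0, 0.001, 0.0], [-0.0, 0.001, 0.0], [-0.0, 0.001, 0.0], [-0.0, 0.001, 0.0], [-0.0, 0.001, 0.0], [-0.0, 0.001, 0.0], [-0.0, 0.001, 0.0]]
maxdq 1.8
[[-54.0, 44.0, 126.0, 117.0, 40.0, 103.0], [-49.0, 44.0, 121.0, 116.0, 36.0, 110.0]]
t 19.85 p [0.5121, -0.2282, 0.078] y az 90.1 z [0.711, -0.0, -0.703] q [-55.0, 44.0, 127.1, 116.7, 40.7, 101.1] F [-0.3, 0.2, -1.9] op 0.156
scene top 0.1454 rim plane slope [5.1 0.9] z 0.1442 circ ((549.3300170898438, -229.86415100097656), 32.701133728027344)
top top 0.1468 rim plane slope [-6.6  2.3] z 0.1457 circ ((562.4620971679688, -226.7738037109375), 37.13959503173828)
```

>>> {"api": "carry_out", "payload": {"grip": [-1,-1,-1,-1,-1,-1,-1,-1], "slide": [[-7,0,7],[-7,0,8],[-7,0,7],[-7,0,8],[-7,0,7],[-7,0,8],[-5,0,5],[0,0,0]], "twist": [[0,0,0],[0,0,0],[0,0.002,0],[0,0,0],[0,0.002,0],[0,0,0],[0,0.002,0],[0,0,0]]}}

```text
time_s: 20.75
position: [0.5852, -0.226, 0.0762]
tcp_rot: [[-0.708, -0.004, 0.707], [-0.003, 1.0, 0.003], [-0.707, -0.0, -0.708]]
force: [0.3, 0.0, -1.8]
opening: 0.159
```

Run:
```python
from h import *
s=st()
cplan(s,[([.582,-.23,.073],RT(90,45))],[4])
from rig import bot
c=bot.capture("scene"); cv2.imwrite("pics/s7.png",c["color"][:,:,::-1])
```

```text
t 20.75 p [0.5852, -0.226, 0.0762] y az 90.2 z [0.707, 0.003, -0.708] q [-46.4, 43.6, 118.3, 115.1, 34.5, 113.5] F [0.3, 0.0, -1.8] op 0.159
S [[1, -1, 0], [1, -1, 0], [1, -1, 0], [1, -1, 0]]
T [[0.001, -0.0, 0.001], [0.001, -0.0, 0.001], [0.001, -0.0, 0.001], [0.001, -0.0, 0.001]]
maxdq 0.2
[[-47.0, 44.0, 118.0, 115.0, 35.0, 113.0]]
```

View pics/s7.png

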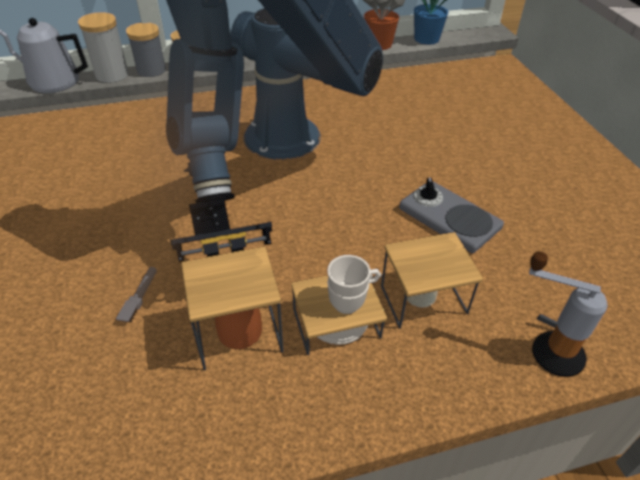

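The jug is inside the tall bay (240,325). Now I'll lower it gently.

>>> {"api": "carry_out", "payload": {"grip": [-1,-1,-1,-1], "slide": [[1,0,1],[1,0,1],[1,0,1],[0,0,0]], "twist": [[0,0,0],[0,0,0],[0,0,0],[0,0,0]]}}

```text
time_s: 21.2
position: [0.5846, -0.2258, 0.0738]
tcp_rot: [[-0.704, -0.002, 0.71], [-0.0, 1.0, 0.003], [-0.71, 0.002, -0.704]]
force: [1.3, -0.0, -0.9]
opening: 0.155
```

```bash
cat > jb.py <<'E'
from h import *
from rig import bot
s=st()
c=bot.capture("scene");P=pts(c);hsv=cv2.cvtColor(c["color"],cv2.COLOR_RGB2HSV)
m=(hsv[...,0]<14)&(hsv[...,1]>150)&(abs(P[...,0]-.66)<.07)&(abs(P[...,1]+.23)<.06)&(P[...,2]<.15)
q=P[m];print("jug pts",len(q),"zmin",np.percentile(q[:,2],[0,1,3]).round(4))
ax=[]
for zl in (.01,.02,.03,.04,.05):
    k=q[abs(q[:,2]-zl)<.005]
    if len(k)>20:
        r0=.044-zl*.0667
        from scipy.optimize import least_squares
        o=least_squares(lambda x:np.hypot(k[:,0]-x[0],k[:,1]-x[1])-r0,[.64,-.23]);print(zl,len(k),o.x.round(4),np.abs(o.fun).mean().round(4))
E
python3 jb.py
```

```text
t 21.2 p [0.5846, -0.2258, 0.0738] y az 90.1 z [0.71, 0.003, -0.704] q [-46.5, 44.1, 118.5, 116.1, 35.2, 112.4] F [1.3, -0.0, -0.9] op 0.155
jug pts 1515 zmin [-0.0024 -0.0007  0.002 ]
0.01 126 [ 0.6334 -0.2247] 0.0007
0.02 138 [ 0.6342 -0.2248] 0.0007
0.03 126 [ 0.635  -0.2249] 0.0008
0.04 171 [ 0.6356 -0.2249] 0.001
0.05 177 [ 0.6354 -0.2248] 0.001
```

>>> {"api": "carry_out", "payload": {"grip": [-1,-1,-0.3,-0.3,-0.3,-0.3], "slide": [[1,0,1],[0,0,0],[0,0,0],[0,0,0],[0,0,0],[0,0,0]], "twist": [[0,0,0],[0,0,0],[0,0,0],[0,0,0],[0,0,0],[0,0,0]]}}

```text
time_s: 21.85
position: [0.5847, -0.2263, 0.0728]
tcp_rot: [[-0.703, -0.001, 0.711], [0.0, 1.0, 0.002], [-0.711, 0.002, -0.703]]
force: [-0.8, 0.4, 0.1]
opening: 0.34
```

```bash
python3 jb.py
python3 - <<'E'
from h import *
from rig import bot
c=bot.capture("wrist"); cv2.imwrite("pics/w8.png",c["color"][:,:,::-1])
E
```

```text
t 21.85 p [0.5847, -0.2263, 0.0728] y az 90.1 z [0.711, 0.002, -0.703] q [-46.6, 44.2, 118.5, 116.4, 35.3, 112.1] F [-0.8, 0.4, 0.1] op 0.34
jug pts 1525 zmin [-0.0046 -0.0007  0.0022]
0.01 131 [ 0.6336 -0.2248] 0.0007
0.02 130 [ 0.6345 -0.2248] 0.0008
0.03 139 [ 0.635  -0.2249] 0.0008
0.04 159 [ 0.6358 -0.2248] 0.001
0.05 181 [ 0.6354 -0.2248] 0.0009
```

View pics/w8.png

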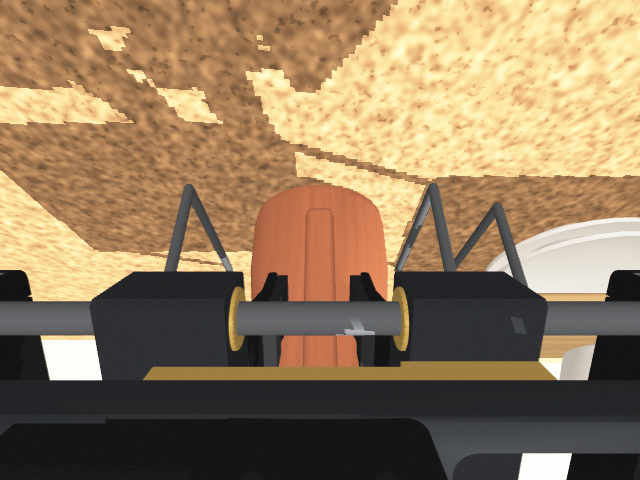

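>>> {"api": "carry_out", "payload": {"grip": [-0.3,-0.3,-0.3,-0.3,-0.3,-0.3], "slide": [[0,0,-15],[0,0,-35],[0,0,-40],[0,0,-40],[-20,0,-40],[-25,0,-40]], "twist": [[0,0,0],[0,0,0],[0,0,0],[0,0,0],[0,0,0],[0,0,0]]}}

```text
time_s: 22.55
position: [0.4624, -0.2236, 0.2464]
tcp_rot: [[-0.708, -0.003, 0.706], [0.007, 1.0, 0.011], [-0.706, 0.013, -0.708]]
force: [0.7, 0.6, 0.9]
opening: 0.352
```

```bash
python3 - <<'E'
from h import *
s=st()
for y in (-103.7,76.3): print(y,ikf([.383,.277,.2],Rt(y),np.array(s["joint_positions"])),ikf([.383,.277,.05],Rt(y+50),np.array(s["joint_positions"])))
for zz in (.25,.3):
  jplan(s,[.383,.277,zz],Rt(-103.7))
E
python3 jb.py
```

```text
t 22.55 p [0.4624, -0.2236, 0.2464] y az 90.1 z [0.706, 0.011, -0.708] q [-61.9, 15.9, 125.5, 73.2, 41.0, 148.9] F [0.7, 0.6, 0.9] op 0.352
-103.7 [ 22.33134567  20.48936724 104.81815734   0.          54.69247542
 126.03134567] [ 22.33134567  36.31371587 111.61315772   0.          32.07312641
  76.03134567]
76.3 [ 22.33134567  20.48936724 104.81815734   0.          54.69247542
 -53.96865433] [  22.33134567   36.31371587  111.61315772    0.           32.07312641
 -103.96865433]
n 22 qt [ 22.3  16.4 101.3   0.   62.3 126. ]
path [[0.462, -0.224, 0.246], [0.495, -0.128, 0.244], [0.503, -0.035, 0.24], [0.492, 0.049, 0.235], [0.469, 0.119, 0.232], [0.441, 0.176, 0.231], [0.414, 0.223, 0.235], [0.39, 0.264, 0.245]]
S [[-9, 32, 10], [-11, 30, 11], [-12, 29, 11], [-14, 27, 11], [-15, 25, 11], [-16, 23, 11], [-17, 21, 10], [-18, 19, 10], [-19, 17, 10], [-19, 15, 9], [-20, 12, 9], [-20, 10, 8], [-20, 8, 7], [-20, 5, 6], [-19, 3, 5], [-18, 1, 4], [-18, -1, 3], [-17, -3, 2], [-16, -5, 0], [-14, -7, -1], [-13, -9, -3], [-11, -10, -4]]
T [[-0.069, 0.015, -0.121], [-0.069, 0.014, -0.121], [-0.068, 
[... 1282 characters left out ...]
-0.058, 0.008, -0.117], [-0.057, 0.009, -0.116], [-0.055, 0.01, -0.116], [-0.054, 0.011, -0.115], [-0.052, 0.013, -0.115], [-0.051, 0.014, -0.114], [-0.049, 0.016, -0.113], [-0.048, 0.018, -0.112], [-0.047, 0.02, -0.111], [-0.046, 0.022, -0.109], [-0.044, 0.024, -0.107], [-0.043, 0.026, -0.106], [-0.042, 0.029, -0.104], [-0.041, 0.031, -0.102]]
t 22.55 p [0.4624, -0.2236, 0.2464] y az 90.1 z [0.706, 0.011, -0.708] q [-61.9, 15.9, 125.5, 73.2, 41.0, 148.9] F [0.7, 0.6, 0.9] op 0.352
jug pts 1516 zmin [-0.0035 -0.0009  0.0018]
0.01 126 [ 0.6335 -0.2247] 0.0007
0.02 132 [ 0.6345 -0.2249] 0.0007
0.03 135 [ 0.6353 -0.225 ] 0.0009
0.04 158 [ 0.6357 -0.2248] 0.0009
0.05 184 [ 0.6354 -0.2249] 0.0011
```

>>> {"api": "carry_out", "payload": {"grip": [-0.2,-0.2,-0.2,-0.2,-0.2,-0.2,-0.2,-0.2,-0.2,-0.2,-0.2,-0.2], "slide": [[-12,30,9],[-13,29,9],[-14,27,9],[-15,26,10],[-17,24,10],[-18,22,9],[-18,20,9],[-19,18,9],[-20,16,9],[-20,14,8],[-20,12,7],[-20,10,7]], "twist": [[-0.068,0.009,-0.119],[-0.067,0.009,-0.119],[-0.066,0.008,-0.119],[-0.066,0.008,-0.118],[-0.064,0.007,-0.118],[-0.063,0.007,-0.118],[-0.062,0.007,-0.118],[-0.061,0.007,-0.118],[-0.06,0.008,-0.117],[-0.058,0.008,-0.117],[-0.057,0.009,-0.116],[-0.055,0.01,-0.116]]}}

```text
time_s: 23.8
position: [0.4642, 0.1198, 0.2617]
tcp_rot: [[0.178, -0.964, 0.196], [-0.909, -0.085, 0.408], [-0.376, -0.251, -0.892]]
force: [-0.1, 0.4, -0.2]
opening: 0.398
```

Run:
```python
from h import *
s=st()
jplan(s,[.383,.277,.25],Rt(-103.7))
```

```text
t 23.8 p [0.4642, 0.1198, 0.2617] y az -174.9 z [0.196, 0.408, -0.892] q [-16.6, 12.6, 111.5, 32.6, 56.0, 136.8] F [-0.1, 0.4, -0.2] op 0.398
n 10 qt [ 22.3  16.4 101.3   0.   62.3 126. ]
path [[0.464, 0.12, 0.262], [0.437, 0.174, 0.252], [0.412, 0.22, 0.247], [0.39, 0.263, 0.248]]
S [[-18, 8, 9], [-18, 5, 9], [-18, 3, 8], [-17, 1, 7], [-17, -1, 6], [-16, -4, 4], [-15, -6, 3], [-14, -8, 2], [-13, -9, 0], [-11, -11, -1]]
T [[-0.056, 0.014, -0.116], [-0.054, 0.015, -0.117], [-0.052, 0.016, -0.117], [-0.05, 0.017, -0.117], [-0.048, 0.019, -0.117], [-0.047, 0.02, -0.116], [-0.045, 0.022, -0.116], [-0.044, 0.024, -0.115], [-0.042, 0.026, -0.115], [-0.041, 0.029, -0.114]]
```

>>> {"api": "carry_out", "payload": {"grip": [-0.2,-0.2,-0.2,-0.2,-0.2,-0.2,-0.2,-0.2,-0.2,-0.2,-0.2], "slide": [[-18,8,9],[-18,5,9],[-18,3,8],[-17,1,7],[-17,-1,6],[-16,-4,4],[-15,-6,3],[-14,-8,2],[-13,-9,0],[-11,-11,0],[0,0,0]], "twist": [[-0.056,0.014,-0.116],[-0.054,0.015,-0.117],[-0.052,0.016,-0.117],[-0.05,0.017,-0.117],[-0.048,0.019,-0.117],[-0.047,0.02,-0.116],[-0.045,0.022,-0.116],[-0.044,0.024,-0.115],[-0.042,0.026,-0.115],[-0.041,0.029,-0.114],[0,0,0]]}}

```text
time_s: 24.9
position: [0.3632, 0.2798, 0.2479]
tcp_rot: [[0.983, -0.183, -0.007], [-0.183, -0.983, -0.022], [-0.003, 0.023, -1.0]]
force: [-0.2, -0.2, -0.0]
opening: 0.401
```

```bash
cat > kn.py <<'E'
from h import *
from rig import bot
import sys
s=st()
c=bot.capture("wrist"); cv2.imwrite(f"pics/k{sys.argv[1]}.png",c["color"][:,:,::-1])
T=np.array(c["T_tool_cam"]);R0=np.array(s["tcp_rot"]);Rw=R0@T[:3,:3];pw=np.array(s["position"])+R0@T[:3,3]
P=pts(c,Rw,pw);d=np.hypot(P[...,0]-.382,P[...,1]-.277)
m=(d<.04)&(P[...,2]>.066)&(P[...,2]<.085)
q=P[m]
if len(q)>20:
    r=cv2.minAreaRect((q[:,:2]*1000).astype(np.float32));print("knob",len(q),np.median(q[:,2]).round(4),r)
E
python3 kn.py 1
python3 - <<'E'
from h import *
s=st();plan(s,[.382,.277,.12],Rt(-103.7),5)
E
```

```text
t 24.9 p [0.3632, 0.2798, 0.2479] y az -100.5 z [-0.007, -0.022, -1.0] q [24.3, 15.8, 102.6, -1.1, 62.5, 125.3] F [-0.2, -0.2, -0.0] op 0.401
knob 641 0.0745 ((382.0689697265625, 277.4591064453125), (13.973604202270508, 41.30413055419922), 76.98963928222656)
t 24.95 p [0.3636, 0.2788, 0.2478] y az -100.7 z [-0.007, -0.022, -1.0] q [24.1, 15.8, 102.6, -1.1, 62.5, 125.3] F [-0.2, -0.2, -0.3] op 0.401
slide [[4, -1, 26], [4, -1, 25], [4, -1, 26], [3, 0, 25], [4, -1, 26]]
twist [[0.005, 0.0, 0.011], [0.004, 0.001, 0.01], [0.005, 0.0, 0.011], [0.004, 0.001, 0.01], [0.005, 0.0, 0.011]]
```

View pics/k1.png

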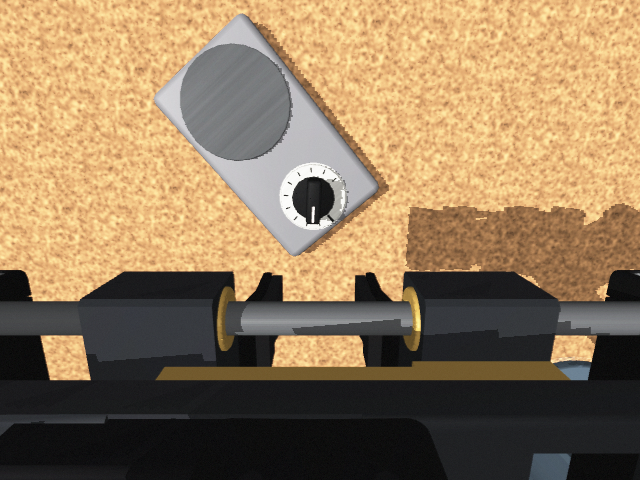

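Knob centre is (0.382, 0.277) with the bar at 167°. The white line is at (313,214) and the long tick at (332,217), so zero is ~43° anticlockwise. Descending.

>>> {"api": "carry_out", "payload": {"grip": [-0.2,-0.2,-0.2,-0.2,-0.2,-0.2,-0.2,-0.2], "slide": [[8,-1,25],[6,-1,25],[4,-1,25],[1,0,25],[0,0,25],[0,0,25],[0,0,20],[0,0,10]], "twist": [[0.01,0,0.015],[0.01,0,0.015],[0.004,0,0.01],[0,0,0],[0,0,0],[0,0,0],[0,0,0],[0,0,0]]}}

```text
time_s: 25.75
position: [0.3872, 0.2683, 0.0648]
tcp_rot: [[0.968, -0.251, 0.003], [-0.251, -0.968, 0.006], [0.001, -0.007, -1.0]]
force: [-0.2, 0.1, -0.6]
opening: 0.402
```

Run:
```python
from h import *
s=st();plan(s,[.382,.2775,.05],Rt(-103),2)
```

```text
t 25.75 p [0.3872, 0.2683, 0.0648] y az -104.5 z [0.003, 0.006, -1.0] q [20.9, 34.4, 111.7, 0.5, 33.6, 125.0] F [-0.2, 0.1, -0.6] op 0.402
slide [[-4, -4, 7], [-3, -4, 8]]
twist [[-0.003, -0.001, -0.013], [-0.004, -0.0, -0.014]]
```

>>> {"api": "carry_out", "payload": {"grip": [-0.2,-0.2,-0.2,-0.2], "slide": [[-3,-5,0],[-3,-4,5],[-1,-1,6],[0,0,3]], "twist": [[-0.003,0,-0.013],[-0.003,0,-0.013],[0,0,0],[0,0,0]]}}

```text
time_s: 26.15
position: [0.3839, 0.279, 0.051]
tcp_rot: [[0.974, -0.229, 0.002], [-0.229, -0.974, 0.001], [0.002, -0.001, -1.0]]
force: [0.0, 0.1, 0.9]
opening: 0.4
```

Run:
```python
from h import *
s=st();plan(s,[.382,.2775,.05],Rt(-103),1)
```

```text
t 26.15 p [0.3839, 0.279, 0.051] y az -103.2 z [0.002, 0.001, -1.0] q [22.5, 36.2, 111.4, -0.0, 32.2, 125.7] F [0.0, 0.1, 0.9] op 0.4
slide [[-2, 2, 1]]
twist [[-0.001, -0.002, -0.004]]
```

>>> {"api": "carry_out", "payload": {"grip": [-1,-1,-1,-1,-1,-1], "slide": [[-2,1,0],[0,0,0],[0,0,0],[0,0,0],[0,0,0],[0,0,0]], "twist": [[0,0,0],[0,0,0],[0,0,0],[0,0,0],[0,0,0],[0,0,0]]}}

```text
time_s: 26.75
position: [0.3812, 0.2775, 0.0517]
tcp_rot: [[0.974, -0.226, 0.003], [-0.226, -0.974, -0.001], [0.003, 0.0, -1.0]]
force: [-0.2, 0.4, -1.5]
opening: 0.16
```

Run:
```python
from h import *
s=st();print(np.round(s["moment"],2));plan(s,[.382,.2775,.05],Rt(-61),7)
```

```text
t 26.75 p [0.3812, 0.2775, 0.0517] y az -103.1 z [0.003, -0.001, -1.0] q [22.5, 36.1, 111.8, -0.2, 32.0, 125.8] F [-0.2, 0.4, -1.5] op 0.16
[0.24 0.02 0.04]
slide [[0, 0, 0], [0, 0, 0], [0, 0, 0], [0, 0, 0], [0, 0, 1], [0, 0, 0], [1, 0, 1]]
twist [[0.0, -0.0, -0.105], [0.0, -0.0, -0.105], [0.0, -0.0, -0.105], [0.0, -0.001, -0.105], [0.001, -0.0, -0.105], [0.0, -0.001, -0.105], [0.001, -0.0, -0.104]]
```

>>> {"api": "carry_out", "payload": {"grip": [-1,-1,-1,-1,-1,-1,-1], "slide": [[0,0,0],[0,0,0],[0,0,0],[0,0,0],[0,0,0],[0,0,0],[0,0,0]], "twist": [[0,0,-0.1],[0,0,-0.1],[0,0,-0.1],[0,0,-0.1],[0,0,-0.1],[0,0,-0.1],[0,0,-0.08]]}}

```text
time_s: 27.45
position: [0.3813, 0.2771, 0.0517]
tcp_rot: [[0.888, 0.46, 0.002], [0.46, -0.888, -0.002], [0.001, 0.003, -1.0]]
force: [-0.4, -1.4, -1.8]
opening: 0.161
```

```bash
python3 - <<'E'
from h import *
s=st();print(np.round(s["moment"],2));plan(s,[.382,.2775,.05],Rt(-61),1)
E
python3 kn.py 2
```

```text
t 27.45 p [0.3813, 0.2771, 0.0517] y az -62.6 z [0.002, -0.002, -1.0] q [22.5, 36.1, 111.8, -0.3, 32.1, 85.3] F [-0.4, -1.4, -1.8] op 0.161
[ 0.03 -0.04 -0.08]
slide [[1, 0, 2]]
twist [[0.003, -0.001, -0.028]]
t 27.45 p [0.3813, 0.2771, 0.0517] y az -62.6 z [0.002, -0.002, -1.0] q [22.5, 36.1, 111.8, -0.3, 32.1, 85.3] F [-0.4, -1.4, -1.8] op 0.161
knob 2648 0.0745 ((381.7333068847656, 281.3241271972656), (41.79847717285156, 31.425352096557617), 7.988673686981201)
```

View pics/k2.png

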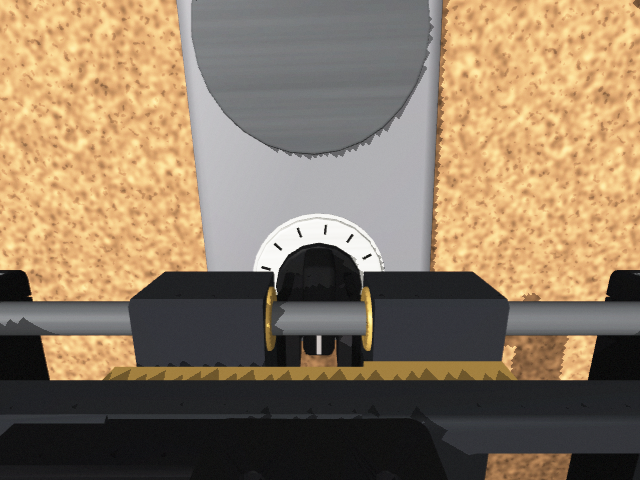

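Nearly aligned with the plate. A little more, to reach the stop.

>>> {"api": "carry_out", "payload": {"grip": [-1,-1,-1,-1], "slide": [[0,0,0],[0,0,0],[0,0,0],[0,0,0]], "twist": [[0,0,-0.03],[0,0,-0.03],[0,0,-0.03],[0,0,-0.03]]}}

```text
time_s: 27.9
position: [0.3813, 0.277, 0.0518]
tcp_rot: [[0.828, 0.561, 0.001], [0.561, -0.828, -0.001], [0.001, 0.001, -1.0]]
force: [-0.1, -1.8, -1.6]
opening: 0.168
```

Run:
```python
from h import *
s=st();print(np.round(s["moment"],2))
```

```text
t 27.9 p [0.3813, 0.277, 0.0518] y az -55.9 z [0.001, -0.001, -1.0] q [22.4, 36.0, 111.8, -0.1, 32.1, 78.4] F [-0.1, -1.8, -1.6] op 0.168
[-0.4   0.09 -0.78]
```

>>> {"api": "carry_out", "payload": {"grip": [-0.2,-0.2,-0.2,-0.2,-0.2,-0.2,-0.2,-0.2,-0.2,-0.2], "slide": [[0,0,0],[0,0,0],[0,0,0],[0,0,-10],[0,0,-30],[0,0,-40],[0,0,-40],[0,0,-40],[-10,0,-30],[0,0,0]], "twist": [[0,0,0],[0,0,0],[0,0,0],[0,0,0],[0,0,0],[0,0,0],[0,0,0],[0,0,0],[0,0,0],[0,0,0]]}}

```text
time_s: 28.9
position: [0.3724, 0.2723, 0.2532]
tcp_rot: [[0.822, 0.569, 0.005], [0.569, -0.822, -0.001], [0.004, 0.004, -1.0]]
force: [1.0, -1.1, -0.0]
opening: 0.401
```

```bash
python3 kn.py 3; python3 jb.py
python3 - <<'E'
from h import *
from rig import bot
c=bot.capture("scene"); cv2.imwrite("pics/send.png",c["color"][:,:,::-1]);P=pts(c)
m=(P[...,2]>.005)&(P[...,2]<.06)&(abs(P[...,0]-.66)<.06)&(abs(P[...,1]-.155)<.05);q=P[m]
from scipy.optimize import least_squares
for zl in (.01,.02,.03):
    k=q[abs(q[:,2]-zl)<.005]
    o=least_squares(lambda x:np.hypot(k[:,0]-x[0],k[:,1]-x[1])-.033,[.64,.155],loss="soft_l1",f_scale=.002);print("jar",zl,len(k),o.x.round(4),np.abs(o.fun).mean().round(4))
c0=load("scene0");P0=pts(c0)
for nm,(x,y),lo,hi in (("cups",(.68,-.024),.1,.18),("brush",(.495,-.41),.01,.03)):
    for PP in (P0,P):
        k=(np.hypot(PP[...,0]-x,PP[...,1]-y)<.09)&(PP[...,2]>lo)&(PP[...,2]<hi);print(nm,k.sum(),np.nanmean(PP[k],0).round(4))
E
```

```text
t 28.9 p [0.3724, 0.2723, 0.2532] y az -55.3 z [0.005, -0.001, -1.0] q [22.3, 15.1, 102.7, -0.2, 62.0, 77.8] F [1.0, -1.1, -0.0] op 0.401
knob 614 0.0746 ((382.01739501953125, 277.5845947265625), (41.85840606689453, 13.994091033935547), 29.39113998413086)
t 28.95 p [0.3723, 0.2722, 0.2516] y az -55.3 z [0.003, -0.001, -1.0] q [22.3, 15.2, 102.7, -0.2, 61.9, 77.8] F [0.1, -0.3, -0.5] op 0.4
jug pts 1518 zmin [-0.004  -0.0011  0.0017]
0.01 133 [ 0.6336 -0.2247] 0.0007
0.02 133 [ 0.6344 -0.2249] 0.0007
0.03 142 [ 0.6351 -0.2249] 0.0008
0.04 158 [ 0.6358 -0.2247] 0.001
0.05 175 [ 0.6354 -0.2249] 0.0009
jar 0.01 87 [0.6402 0.1544] 0.001
jar 0.02 83 [0.6401 0.1539] 0.0008
jar 0.03 69 [0.6401 0.1544] 0.0009
cups 2070 [ 0.682  -0.0222  0.1428]
cups 2070 [ 0.6822 -0.0223  0.1428]
brush 612 [ 0.5069 -0.4133  0.0181]
brush 609 [ 0.5071 -0.4136  0.0181]
```

View pics/k3.png

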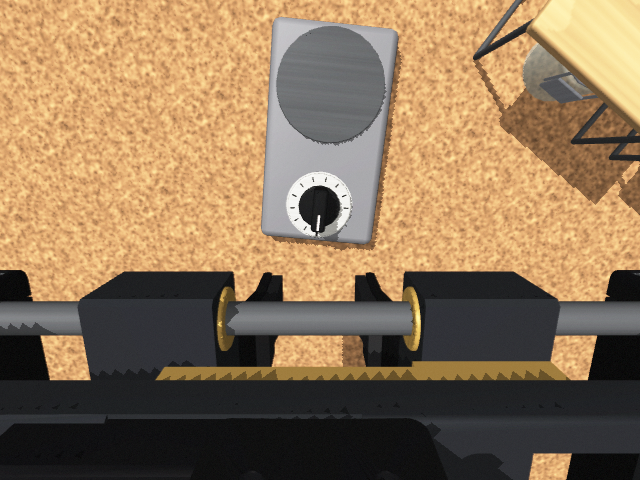

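View pics/send.png

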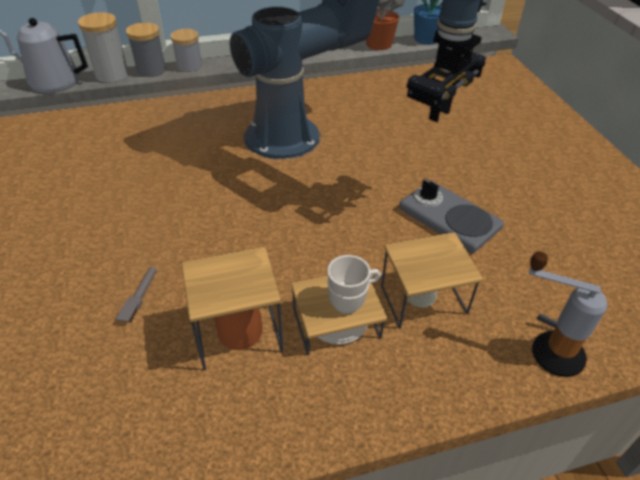

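The knob bar is at 29.4° against a plate axis of 29.2°, with the white line over the long tick (318,228). The jug is off its bay centre by about (-12, +5) mm and the jar by (-15, -1) mm. The cups and brush haven't moved. Handing in.

Run:
```python
from rig import bot
print(bot.hand_in())
```

```text
the job is handed in; nothing more can be done
None
```

The sill is cleared and I handed the job in at about 29 s of the 72 s allowed; the hand-in gives no verdict.

- **Jar:** I gripped it from above, set it down in front of the middle riser and slid it under with the fingertips. It stands about 15 mm in front of the bay's middle and 1 mm to the side.
- **Jug:** I carried it level by the handle into the tall riser and lowered it onto the stone. It stands about 12 mm in front of the bay's middle and 5 mm to the side. I estimated its position from the taper of its wall. The gripper position put it about 4 mm further back. Both are inside the 30 mm limit.
- **Timer knob:** I turned it anticlockwise until it met the stop (about 0.8 N m on the wrist). Afterwards the knob bar lined up with the plate's axis to within about 0.2°, with the white line over the long tick.

In the last camera checks the cups and brush were within 1 mm of where they started, and the gripper was clear of everything. I looked at the saucers in the pictures but did not measure them. I did not measure the final tilt of the jug or jar directly. Both looked upright, with the foot on the stone. No check failed.

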